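# Fetch the locomotive from behind the lineside models

### The arm

A 6-joint arm with a two-finger parallel gripper is mounted at the origin on the work surface. World frame = base frame: x ahead of the robot, y to its left, z up, the work surface at z = 0. Lengths are in m, angles in rad, forces in N, time in s.
With the tool pointing down it reaches from about 0.3 to 0.875 m from the base axis. Payload 6.4 kg.
Tool frame: the origin (TCP) lies where the fingers leave the gripper's body, on its centre line; the fingertips stand 64 mm ahead of it and the grasp point (between the pads) lies 45 mm ahead of it; y points along the fingers, z is the direction in which the jaws open and shut, and the axes are right-handed (so a half turn about y gives the same grasp; the last joint's range is limited). The gripper opens to 88 mm and grips with 3 to 60 N. Pads are 18 mm wide; open, the fingers measure 123 mm over their backs; the gripper's body (75 mm by 187 mm) begins 45 mm behind the grasp point.
Start: joints at [-1.441, 0.181, 1.607, -0, 1.354, -0.206], TCP at [0.189, -0.543, 0.303] pointing down, gripper open.
Joint ranges: [-2.99, 2.99], [-0.89, 2.07], [0.3, 2.58], [-1.14, 4.28], [0, 2.63], [-3.12, 3.12]. Speed limits (rad/s): [2.57, 2.57, 3.01, 3.14, 3.14, 3.14].

### API

Orientations are given as a unit quaternion [w, x, y, z].
In Python, from cell import ctrl gives the robot as it stands.
- The arm moves only by the tool move_arm, never from a script. Its argument "series" is text: rows parted by semicolons, each of 7 numbers parted by spaces: the gripper command: -1 is fully open, 1 is shut, values between are in proportion, then the shift along the tool's x, y, z in cm, then the turn, a rotation vector about the tool's x, y, z in degrees. In form: fingers tx ty tz wx wy wz; .... A call has 1 to 10 rows; each row is the pose to reach, as a shift and turn from the pose commanded when the call began, along the tool's axes at that moment; what a row does not reach only later rows make up. A row lasts 1/8 s, in which the tool goes at most 62.5 mm and 10.7 degrees, less where a joint would pass 70% of its speed; a pose out of reach is approached as far as the arm can. A call with a gripper value outside its range is refused whole. The fingers move at their own pace and stop on an object; "squeeze" is the grip in N (left out, the last holds). Time passes only in rows, so rows that repeat a pose let the fingers close. It gives the time, the measured TCP pose, the force and the opening at its end, in the units of the state.
- ctrl.get_obs(): the state, without advancing time (a new reading comes with each control period).
- ctrl.grab_frame(name): name is "side" or "top" or "wrist"; returns the picture (420x560x3 uint8, red, green, blue); there is no depth.
- ctrl.camera_info(name): a dict with "mtx" (3x3 intrinsics, pixels), "origin" and "rotation" of the camera in the world. Camera axes: x right, y down, z forward; pixel columns grow to the right and rows downward; lengths in m; the calibration is good to about 2 mm. The wrist camera is an equidistant fisheye: a pixel r from the principal point sees the ray r / f radians off the axis. A picture is of the moment at which its call begins: read the wrist's pose just before it. camera_info takes no time and is no camera call; for the wrist camera it gives the pose at the moment of the call.
- ctrl.hand_in(): hands the job in, once; it reports no verdict.
The state is a dict: "time_s": time; "joint_positions": joint angles; "dq": joint speeds; "effort": joint torques, N m; "eef_pos": TCP position; "eef_rot": TCP orientation; "wrist_force": force on the tool from outside, world axes, zero at the start; "torque": the same for the moment, N m; "gripper_width": finger opening in m.
Only numpy, scipy, OpenCV 4.12 (cv2) and the standard library are available. Lean on these libraries where they do the work, as an engineer would, in place of code of your own. Each camera call takes 0.05 s, during which the arm holds its last target.

### The job

The footbridge, the signal tower and the silo stand in the way of the locomotive on the scenic board: move all three to the black side mat and stand them upright there, and only then lift the locomotive out and set it on its wheels, lengthwise and centred, in the wooden service cradle. Afterwards put the three models back upright where and how they stood on the board. Set everything down without dropping or tipping it, and leave the flat wagon, the white bowl and the carton where they are.

Things in the scene. Friction and masses are not known exactly. Their poses are not given: they have to be found in the camera images.
- loco: Loose model electric locomotive, plain cream sides, grey metal roof: 165 mm long (its y), 32 mm wide (x), 44 mm high plus 3 mm of folded pantographs, 0.3 kg. Origin under its centre at the bottom of the wheels, z up. Flat sides from 10 to 36 mm above the origin. It starts on the rear track of the board, parallel to the board's y, under the footbridge.
- footbridge: Loose grey model footbridge astride the rear track over the middle of the locomotive, 0.1 kg. Origin on the ground midway between its legs, z up. Spans along x: 94 mm over all, 58 mm clear between the feet. Deck with solid parapets: 28 mm wide (y), 92 mm long, from 78 to 98 mm above the origin; can be gripped across y at mid-span. Feet 34 mm wide (y).
- tower: Loose model signal tower, plain upright block with off-white walls, window band near the top and dark flat roof: 38 mm (x) by 50 mm (y) by 110 mm high, 0.14 kg. Origin centre of its underside, z up. At the start it stands in front of (robot side of) one half of the locomotive, about 9 mm from it; its upper part rises 58 mm above the locomotive's roof.
- silo: Loose model silo, plain bright metal upright cylinder 42 mm in diameter and 110 mm high (straight side up to 100 mm), with a low domed top, 0.13 kg. Origin centre of its underside, z up. At the start it stands in front of the other half of the locomotive, about 7 mm from it.
- module: Fixed scenic board: 300 mm along its y, x from -115 (robot side) to +125 mm; origin at table level, z up. Board top 12 mm up; the three models stand on it, tower and footbridge square with its axes. Rear track along y at x = 35 mm, rail top 16 mm up; front track at x = -88 mm carries the wagon. From x = 97 mm a bank 26 mm high with trees up to 91 mm.
- mat: Fixed black rubber side mat, 220 by 220 mm, 3 mm thick, on the table to one side of the board (left or right varies). Origin centre of its underside, axes along its edges, z up.
- cradle: Fixed wooden service cradle, on the other side of the board: tray 76 mm (x) by 215 mm (y), with a flat dark pad 56 by 195 mm inside a low lip; pad top 10 mm and lip top 14 mm above the origin. Origin centre of its underside, z up. The locomotive lies along its y axis, either end first.
- wagon: Loose flat model wagon with a timber load on the front track, 30 mm (x) by 125 mm (y) by 22 mm high; origin under its centre. Leave alone.
- bowl: Loose white plastic bowl, 110 mm across, 50 mm high, beyond the work area; origin under its centre. Leave alone.
- carton: Loose open cardboard carton with white tubes, 120 by 160 by 45 mm, beyond the work area; origin under its centre. Leave alone.
Not all that is in view belongs to the job. Leave any green look-alike of the footbridge alone.

How it is judged:
On the way, in this order (a step that is already met when the one before it is completed fails the run):
1. footbridge, tower and silo stand upright on the side mat while the locomotive is still in its place (x of tower in the frame of mat between -0.11 and 0.11 m and y of tower in the frame of mat between -0.11 and 0.11 m and z of tower in the frame of mat between 0 and 0.008 m and linear speed of each of tower, silo, footbridge below 0.03 m/s and angle between each of tower, silo, footbridge's own z axis and vertical below 0.1 rad and x of silo in the frame of mat between -0.11 and 0.11 m and y of silo in the frame of mat between -0.11 and 0.11 m and z of silo in the frame of mat between 0 and 0.008 m and x of footbridge in the frame of mat between -0.11 and 0.11 m and y of footbridge in the frame of mat between -0.11 and 0.11 m and z of footbridge in the frame of mat between 0 and 0.008 m and distance of loco from where it was at the start of the episode below 0.02 m), for 0.2 s.
2. the locomotive stands on the pad of the cradle while the three models are still on the side mat (x of loco in the frame of cradle between -0.014 and 0.014 m and y of loco in the frame of cradle between -0.017 and 0.017 m and z of loco in the frame of cradle between 0.006 and 0.0135 m and angle between the y axis of loco and the y axis of cradle, either way round below 0.2 rad and linear speed of each of loco, tower, silo, footbridge below 0.03 m/s and angle between each of loco, tower, silo, footbridge's own z axis and vertical below 0.1 rad and x of tower in the frame of mat between -0.11 and 0.11 m and y of tower in the frame of mat between -0.11 and 0.11 m and z of tower in the frame of mat between 0 and 0.008 m and x of silo in the frame of mat between -0.11 and 0.11 m and y of silo in the frame of mat between -0.11 and 0.11 m and z of silo in the frame of mat between 0 and 0.008 m and x of footbridge in the frame of mat between -0.11 and 0.11 m and y of footbridge in the frame of mat between -0.11 and 0.11 m and z of footbridge in the frame of mat between 0 and 0.008 m), for 0.2 s.
At the end, for the whole second after the job is handed in: Locomotive upright in the cradle (14 mm across, 17 mm along, 0.2 rad); footbridge, tower and silo upright within 15 mm of their first places, tower and footbridge within 0.2 rad of square with the board; wagon, bowl, carton within 30 mm of their starts; all released and at rest (x of loco in the frame of cradle between -0.014 and 0.014 m and y of loco in the frame of cradle between -0.017 and 0.017 m and z of loco in the frame of cradle between 0.006 and 0.0135 m and angle between the y axis of loco and the y axis of cradle, either way round below 0.2 rad and linear speed of each of loco, tower, silo, footbridge below 0.03 m/s and angle between each of loco, tower, silo, footbridge's own z axis and vertical below 0.1 rad and distance of each of tower, silo, footbridge from where it was at the start of the episode below 0.015 m and angle between the y axis of each of tower, footbridge and the y axis of module, either way round below 0.2 rad and distance of each of wagon, bowl, carton from where it was at the start of the episode below 0.03 m); the robot touches nothing.
It fails at once if the locomotive is lifted while one of the three models still stands in its first place (height (world z) of loco above 0.045 m and distance of any of tower, silo, footbridge from where it was at the start of the episode below 0.05 m).
It fails at once if the wagon, the bowl or the carton is moved by more than 30 mm (distance of any of wagon, bowl, carton from where it was at the start of the episode above 0.03 m).
It fails at once if the locomotive or one of the three models is tipped by more than 0.7 rad (angle between any of tower, silo, footbridge, loco's own z axis and vertical above 0.7 rad).
It fails at once if the locomotive or one of the three models is dropped (falls free at more than 0.6 m/s) ((linear speed of tower above 0.6 m/s and contact force between the fingers and tower below 0.05 N) or (linear speed of silo above 0.6 m/s and contact force between the fingers and silo below 0.05 N) or (linear speed of footbridge above 0.6 m/s and contact force between the fingers and footbridge below 0.05 N) or (linear speed of loco above 0.6 m/s and contact force between the fingers and loco below 0.05 N)).
It also fails if it takes over 147 s, if anything falls off the work surface, if the arm or the gripper's body presses on something with over 40 N, if the wrist force passes 120 N, or if a joint passes its speed limit or range.

## Working session

There is one attempt and no reset: what is moved stays moved. The work goes in short steps, Python scripts to look and compute and a tool call to move; the robot and the scene stay as the last step left them, time stands still between calls to the robot, and variables do not carry over. Pictures are saved under pics/ and viewed, and the job is handed in when it is done.

Besides the shell and the picture viewer there is one more tool, called after "Call:" as name(argument=value, ...) on one line, values as JSON. move_arm: Moves the arm, as the interface text tells. Its arguments: {"type":"object","properties":{"series":{"type":"string"},"squeeze":{"type":"number"}},"required":["series"]}

```bash
mkdir -p pics; ls; cat > h.py <<'E'
import numpy as np, cv2
from cell import ctrl
def save(n,f):
    im=ctrl.grab_frame(n); cv2.imwrite('pics/'+f,im[:,:,::-1]); return im
E
python3 - <<'E'
from h import *
np.set_printoptions(precision=4,suppress=True)
save('side','s0.png');save('top','t0.png')
for n in('side','top','wrist'):
    c=ctrl.camera_info(n);print(n,c)
print(ctrl.get_obs())
save('wrist','w0.png')
E
```

```text
pics
side {'mtx': array([[498.6494,   0.    , 278.1576],
       [  0.    , 498.6494, 209.1442],
       [  0.    ,   0.    ,   1.    ]]), 'origin': array([0.4317, 0.643 , 0.8851]), 'rotation': array([ 0.0325, -0.0851,  0.9408, -0.3264])}
top {'mtx': array([[508.1324,   0.    , 275.8863],
       [  0.    , 508.1324, 211.523 ],
       [  0.    ,   0.    ,   1.    ]]), 'origin': array([0.3567, 0.0067, 1.1361]), 'rotation': array([ 0.0578, -0.7005,  0.7088, -0.0606])}
wrist {'mtx': array([[325.1923,   0.    , 277.176 ],
       [  0.    , 325.1923, 213.1399],
       [  0.    ,   0.    ,   1.    ]]), 'origin': array([ 0.258 , -0.5177,  0.3839]), 'rotation': array([ 0.1138,  0.8073, -0.5731, -0.0823])}
{'time_s': 0.1, 'joint_positions': array([-1.4413,  0.1814,  1.6079, -0.    ,  1.3538, -0.2063]), 'dq': array([ 0.0015, -0.0001, -0.0026,  0.003 , -0.0007, -0.0003]), 'effort': array([  0.0002, -43.4828, -34.2695,   0.0704,   0.0341,  -0.    ]), 'eef_pos': array([ 0.1894, -0.5425,  0.3019]), 'eef_rot': array([ 0.1182, -0.1182,  0.6977, -0.6966]), 'wrist_force': array([-0.2665,  1.1509,  0.7244]), 'torque': array([-0.0352,  0.0345,  0.0097]), 'gripper_width': 0.08797592400789964}
```

View pics/t0.png

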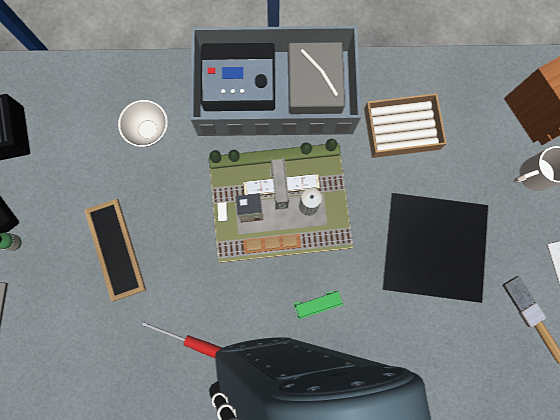

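View pics/s0.png

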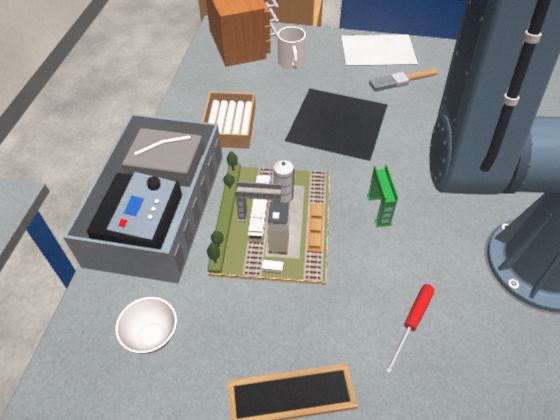

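View pics/w0.png

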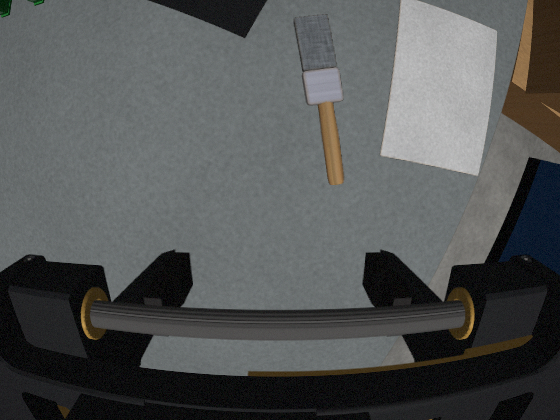

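```bash
python3 - <<'E'
import cv2
t=cv2.imread('pics/t0.png');s=cv2.imread('pics/s0.png')
cv2.imwrite('pics/t0c.png',cv2.resize(t[135:265,200:360],None,fx=4.5,fy=4.5,interpolation=cv2.INTER_CUBIC))
cv2.imwrite('pics/s0c.png',cv2.resize(s[140:290,200:350],None,fx=4,fy=4,interpolation=cv2.INTER_CUBIC))
E
```

```text
(no output)
```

View pics/t0c.png

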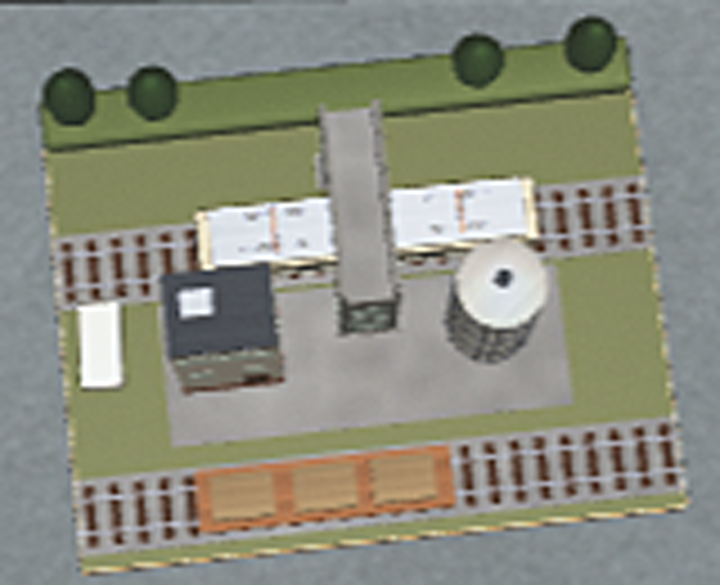

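View pics/s0c.png

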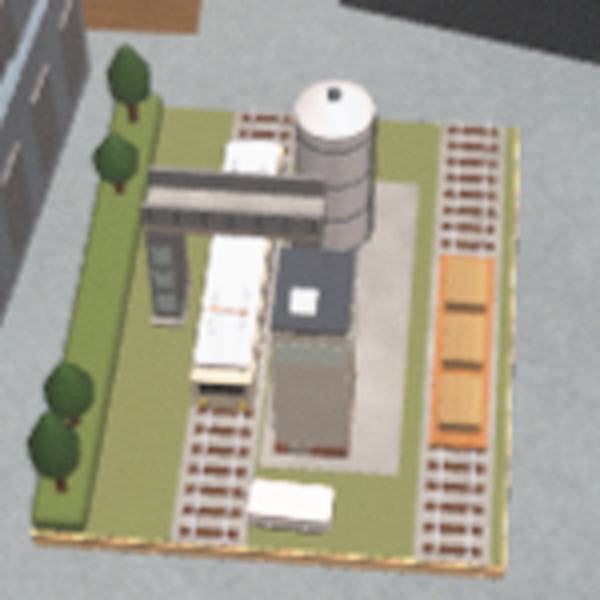

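```bash
cat >> h.py <<'E'
from scipy.spatial.transform import Rotation as R
def Rm(q): q=np.asarray(q); return R.from_quat([q[1],q[2],q[3],q[0]])
def rays(n,uv,info=None):
    c=info or ctrl.camera_info(n);uv=np.atleast_2d(uv).astype(float);K=c['mtx']
    x=(uv[:,0]-K[0,2])/K[0,0];y=(uv[:,1]-K[1,2])/K[1,1]
    if n=='wrist':
        r=np.hypot(x,y)+1e-12;s=np.sin(r)/r;d=np.c_[x*s,y*s,np.cos(r)]
    else: d=np.c_[x,y,np.ones_like(x)]
    return np.array(c['origin']),Rm(c['rotation']).apply(d)
def plane(n,uv,z,info=None):
    o,d=rays(n,uv,info);t=(z-o[2])/d[:,2];return o+d*t[:,None]
E
cat > m.py <<'E'
from h import *
np.set_printoptions(precision=4,suppress=True)
t=cv2.imread('pics/t0.png');s=cv2.imread('pics/s0.png')
C=lambda a:np.array(a)/4.5+[200-.4,135-.4]
S=lambda a:np.array(a)/4+[200-.4,140-.4]
def show(nm,p): 
    print(nm,'mean',p.mean(0)[:2],'\n',p[:,:2].round(4).tolist())
b=plane('top',C([(83,572),(688,505)]),.012);show('board near',b);d=b[0]-b[1];print('len',np.linalg.norm(d),'yaw(y axis)',np.degrees(np.arctan2(-d[0],d[1])))
show('board near side',plane('side',S([(503,575),(520,127)]),.012))
show('loco roof',plane('top',C([(197,213),(203,270),(537,235),(531,180)]),.060))
show('tower',plane('top',C([(160,268),(272,263),(278,348),(166,358)]),.122))
show('tower side',plane('side',S([(272,325),(276,248),(357,252),(353,332)]),.122))
show('bridge',plane('top',C([(320,108),(380,105),(397,295),(338,305)]),.110))
show('bridge side',plane('side',S([(143,210),(150,172),(328,182),(325,218)]),.110))
show('silo apex',plane('top',C([(503,278)]),.122));show('silo apex side',plane('side',S([(334,95)]),.122))
hsv=cv2.cvtColor(t,cv2.COLOR_BGR2HSV)
m=(t.max(2)<40).astype(np.uint8)
for c in cv2.findContours(m,0,2)[0]:
    if cv2.contourArea(c)>1500:
        r=cv2.minAreaRect(c);print(r)
        z=.003 if r[0][0]>300 else .010
        if 60<r[0][1]<340: 
            q=plane('top',cv2.boxPoints(r),z);show('dark',q);print(np.linalg.norm(np.diff(q,axis=0),axis=1))
m=cv2.inRange(hsv,(8,90,80),(25,255,255))
for c in cv2.findContours(m,0,2)[0]:
    if cv2.contourArea(c)>1500:
        r=cv2.minAreaRect(c);q=plane('top',cv2.boxPoints(r),.014);show('wood '+str(r),q);print(np.linalg.norm(np.diff(q,axis=0),axis=1))
o=ctrl.get_obs();print(Rm(o['eef_rot']).as_matrix())
E
python3 m.py
```

```text
board near mean [ 0.4508 -0.0189] 
 [[0.4361, 0.1301], [0.4655, -0.1679]]
len 0.2993788504720549 yaw(y axis) 5.642656481263812
board near side mean [ 0.4483 -0.0168] 
 [[0.4346, 0.1346], [0.4621, -0.1682]]
loco roof mean [ 0.5981 -0.0109] 
 [[0.6047, 0.0711], [0.5766, 0.0682], [0.592, -0.0925], [0.6192, -0.0903]]
tower mean [0.5459 0.0575] 
 [[0.5651, 0.0841], [0.5668, 0.0335], [0.5278, 0.031], [0.5238, 0.0814]]
tower side mean [0.5438 0.0574] 
 [[0.5598, 0.0827], [0.5671, 0.0358], [0.5273, 0.0312], [0.5209, 0.08]]
bridge mean [ 0.5972 -0.0063] 
 [[0.6423, 0.0111], [0.6434, -0.0168], [0.5537, -0.0232], [0.5494, 0.0038]]
bridge side mean [ 0.5959 -0.0043] 
 [[0.6407, 0.0137], [0.6432, -0.012], [0.5513, -0.0215], [0.5486, 0.0025]]
silo apex mean [ 0.5587 -0.0709] 
 [[0.5587, -0.0709]]
silo apex side mean [ 0.5571 -0.0714] 
 [[0.5571, -0.0714]]
((348.130859375, 376.80767822265625), (23.1175537109375, 143.9598846435547), 82.60040283203125)
((295.1622009277344, 358.47296142578125), (34.194984436035156, 116.55886840820312), 80.53767395019531)
((437.7807312011719, 247.5084686279297), (99.25
[... 170 characters left out ...]
2186]
((237.5, 76.5), (67.0, 73.0), 90.0)
dark mean [0.8714 0.0875] 
 [[0.9561, 0.1745], [0.9543, 0.0007], [0.7868, 0.0026], [0.7886, 0.1724]]
[0.1738 0.1675 0.1697]
wood ((114.26505279541016, 249.76583862304688), (96.65425109863281, 35.808712005615234), 72.9794692993164) mean [0.4665 0.3597] 
 [[0.5577, 0.433], [0.5808, 0.3573], [0.3746, 0.2875], [0.353, 0.3611]]
[0.0791 0.2176 0.0768]
wood ((405.5529479980469, 124.93230438232422), (55.98998260498047, 74.4034652709961), 83.0189437866211) mean [ 0.7464 -0.3007] 
 [[0.8033, -0.2098], [0.8236, -0.3832], [0.6891, -0.3899], [0.6697, -0.2198]]
[0.1746 0.1347 0.1713]
[[-0.9442 -0.0002  0.3295]
 [-0.3295  0.0013 -0.9442]
 [-0.0002 -1.     -0.0013]]
```

```bash
cat > d.py <<'E'
import sys
from h import *
# args: x y z [jaw yaw deg]  -> delta in tool axes cm / deg
a=[float(v) for v in sys.argv[1:]]
o=ctrl.get_obs();M=Rm(o['eef_rot']).as_matrix()
print('t',round(o['time_s'],2),'pos',o['eef_pos'].round(4),'w',round(o['gripper_width'],4),'F',o['wrist_force'].round(1),'jaw',np.degrees(np.arctan2(M[1,2],M[0,2])).round(2))
d=M.T@(np.array(a[:3])-o['eef_pos'])*100
yaw=np.radians(a[3]);T=np.array([[np.sin(yaw),0,np.cos(yaw)],[-np.cos(yaw),0,np.sin(yaw)],[0,-1,0]])
rv=R.from_matrix(M.T@T).as_rotvec(degrees=True)
print('delta cm',d.round(2),'rot',rv.round(2))
E
python3 d.py 0.597 -0.005 0.302 -84.4
```

```text
t 0.15 pos [ 0.1894 -0.5426  0.302 ] w 0.0882 F [ 0.1  0.7 -0. ] jaw -70.76
delta cm [-56.19   0.07 -37.33] rot [ 7.000e-02  1.364e+01 -1.000e-02]
```

Call:
move_arm(series="-1 -5 0 -3.5 0 1 0; -1 -10.5 0 -7 0 3 0; -1 -16 0 -10.5 0 5 0; -1 -21.5 0 -14 0 7 0; -1 -27 0 -18 0 9 0; -1 -32.5 0 -21.5 0 11 0; -1 -38 0 -25 0 13 0; -1 -43.5 0 -29 0 13.6 0; -1 -49 0 -33 0 13.6 0; -1 -53 0 -35.5 0 13.6 0", squeeze=15)

```text
time_s: 1.4
eef_pos: [0.5649, -0.0427, 0.3026]
eef_rot: [-0.035, 0.035, -0.706, 0.706]
wrist_force: [1.0, -1.1, -0.3]
gripper_width: 0.0882
```

```bash
python3 d.py 0.597 -0.005 0.302 -84.4
```

```text
t 1.4 pos [ 0.5649 -0.0427  0.3026] w 0.0882 F [ 1.  -1.1 -0.3] jaw -84.35
delta cm [-3.57  0.06 -3.43] rot [-0.01  0.05  0.  ]
```

Call:
move_arm(series="-1 0 0 0 0 0 0; -1 0 0 0 0 0 0")

```text
time_s: 1.65
eef_pos: [0.5638, -0.0446, 0.3022]
eef_rot: [-0.035, 0.036, -0.706, 0.706]
wrist_force: [-0.4, -0.8, -0.3]
gripper_width: 0.0877
```

```bash
python3 d.py 0.597 -0.005 0.302 -84.4; python3 - <<'E'
from h import *
np.set_printoptions(precision=5,suppress=True)
print({k:v for k,v in ctrl.camera_info('wrist').items()})
save('wrist','w1.png')
E
```

```text
t 1.65 pos [ 0.5638 -0.0446  0.3022] w 0.0877 F [-0.4 -0.8 -0.3] jaw -84.31
delta cm [-3.7   0.01 -3.61] rot [-0.    0.09  0.07]
{'mtx': array([[325.19226,   0.     , 277.17596],
       [  0.     , 325.19226, 213.13989],
       [  0.     ,   0.     ,   1.     ]]), 'origin': array([ 0.63606, -0.03617,  0.38407]), 'rotation': array([ 0.10442,  0.73397, -0.66431, -0.09524])}
```

View pics/w1.png

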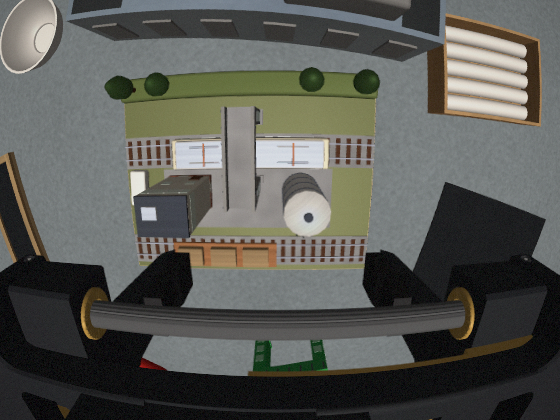

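```bash
cat > m1.py <<'E'
from h import *
np.set_printoptions(precision=4,suppress=True)
info={'mtx':np.array([[325.19226,0,277.17596],[0,325.19226,213.13989],[0,0,1]]),'origin':np.array([0.63606,-0.03617,0.38407]),'rotation':np.array([0.10442,0.73397,-0.66431,-0.09524])}
P=lambda uv,z:plane('wrist',uv,z,info)[:,:2]
for n,uv,z in [('bridge',[(222,108),(257,107),(257,211),(225,211)],.11),('tower',[(137,194),(188,195),(189,236),(136,236)],.122),('silo',[(309,217)],.122),('loco',[(173,140),(174,168),(328,167),(329,139)],.060),('boardnear',[(136,269),(367,267)],.012),('trees',[(120,88),(157,85),(312,79),(366,82)],.08)]:
    p=P(uv,z);print(n,p.mean(0),p.tolist() if 0 else p.round(4).tolist())
E
python3 m1.py; python3 - <<'E'
import cv2
t=cv2.imread('pics/w1.png')
cv2.imwrite('pics/w1c.png',cv2.resize(t[90:280,110:390],None,fx=2.8,fy=2.8,interpolation=cv2.INTER_CUBIC))
E
```

```text
bridge [ 0.6    -0.0076] [[0.6431, 0.0112], [0.6462, -0.018], [0.5567, -0.026], [0.5539, 0.0023]]
tower [0.5476 0.0574] [[0.5652, 0.0812], [0.5684, 0.0334], [0.5314, 0.0317], [0.5253, 0.0834]]
silo [ 0.5593 -0.0706] [[0.5593, -0.0706]]
loco [ 0.6021 -0.0114] [[0.609, 0.0687], [0.5799, 0.0662], [0.5955, -0.0915], [0.6238, -0.089]]
boardnear [ 0.4487 -0.0166] [[0.4302, 0.1368], [0.4672, -0.1699]]
trees [0.6719 0.0069] [[0.6611, 0.1235], [0.6638, 0.0828], [0.6789, -0.0638], [0.6837, -0.1149]]
```

View pics/w1c.png

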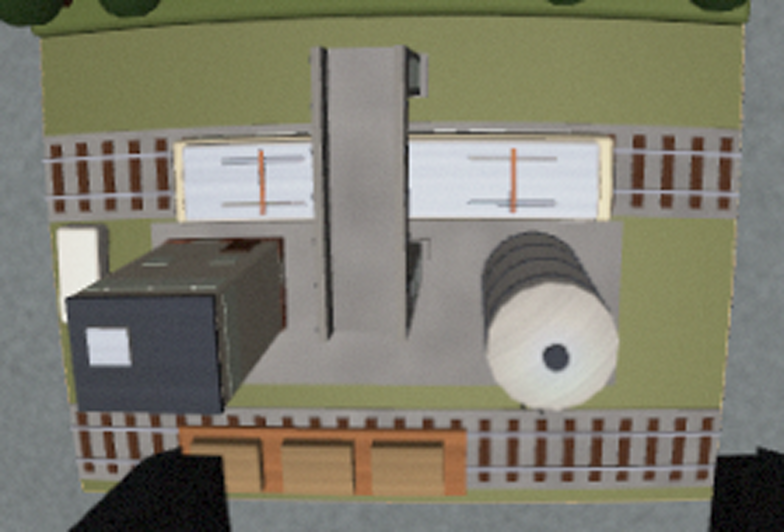

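```bash
python3 d.py 0.598 -0.006 0.145 -84.4
```

```text
t 1.7 pos [ 0.5636 -0.0453  0.3023] w 0.0881 F [-0.1 -0.2  0. ] jaw -84.39
delta cm [-3.83 15.73 -3.57] rot [-0.    0.01  0.06]
```

Call:
move_arm(series="-0.27 -3.8 0 -3.55 0 0 0; -0.27 -3.8 2 -3.55 0 0 0; -0.27 -3.8 6 -3.55 0 0 0; -0.27 -3.8 9 -3.55 0 0 0; -0.27 -3.8 11 -3.55 0 0 0; -0.27 -3.8 13 -3.55 0 0 0; -0.27 -3.8 14.5 -3.55 0 0 0; -0.27 -3.8 15.7 -3.55 0 0 0; -0.27 -3.8 15.7 -3.55 0 0 0")

```text
time_s: 2.82
eef_pos: [0.598, -0.0055, 0.1449]
eef_rot: [0.034, -0.035, 0.706, -0.706]
wrist_force: [-0.8, 0.2, 0.2]
gripper_width: 0.0559
```

```bash
python3 d.py 0.598 -0.006 0.145 -84.4; python3 - <<'E'
from h import *
save('wrist','w2.png');save('side','s2.png')
t=cv2.imread('pics/s2.png')
cv2.imwrite('pics/s2c.png',cv2.resize(t[130:290,190:350],None,fx=3.7,fy=3.7))
E
```

```text
t 2.83 pos [ 0.598  -0.0055  0.1449] w 0.0559 F [-0.8  0.2  0.2] jaw -84.35
delta cm [ 0.01 -0.01  0.05] rot [0.03 0.05 0.08]
```

View pics/w2.png

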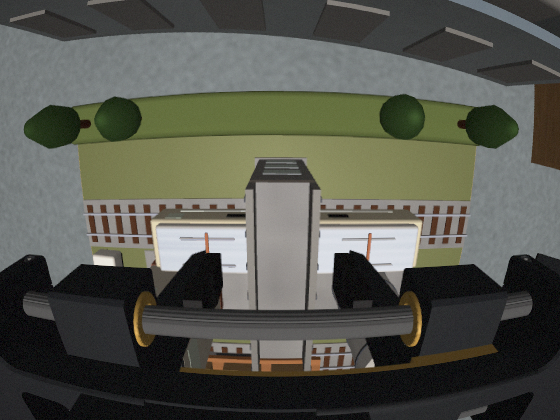

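View pics/s2c.png

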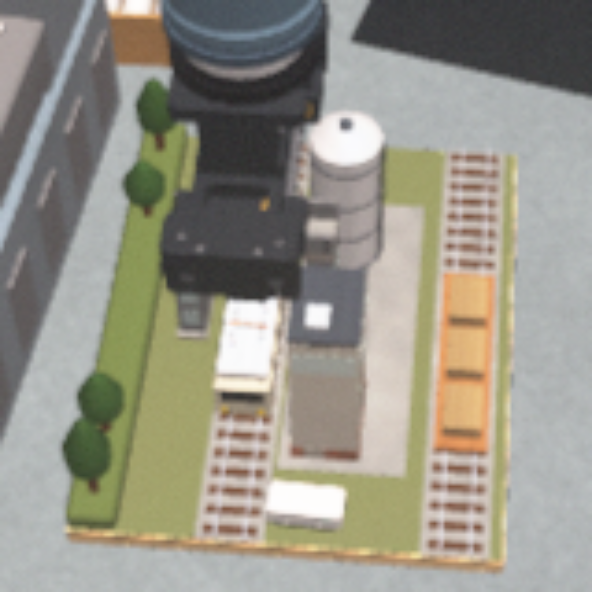

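Call:
move_arm(series="0.2 0 0 0 0 0 0; 0.4 0 0 0 0 0 0; 1 0 0 0 0 0 0; 1 0 0 0 0 0 0; 1 0 0 0 0 0 0; 1 0 0 0 0 0 0", squeeze=15)

```text
time_s: 3.68
eef_pos: [0.5986, -0.0057, 0.146]
eef_rot: [-0.035, 0.035, -0.706, 0.706]
wrist_force: [-0.5, -0.1, 2.6]
gripper_width: 0.0279
```

Call:
move_arm(series="1 0 -0.8 0 0 0 0; 1 0 -2.5 0 0 0 0; 1 0 -5 0 0 0 0; 1 0 -8 0 0 0 0; 1 0 -11 0 0 0 0; 1 0 -13.5 0 0 0 0; 1 0 -15 0 0 0 0; 1 0 -15.5 0 0 0 0; 1 0 -15.5 0 0 0 0")

```text
time_s: 4.8
eef_pos: [0.5982, -0.0056, 0.3004]
eef_rot: [0.035, -0.035, 0.706, -0.706]
wrist_force: [-0.4, -0.3, -1.3]
gripper_width: 0.028
```

```bash
python3 d.py 0.464 -0.43 0.300 -84.4; python3 - <<'E'
from h import *
save('side','s3.png')
E
```

```text
t 4.8 pos [ 0.5982 -0.0056  0.3004] w 0.028 F [-0.4 -0.3 -1.3] jaw -84.36
delta cm [1.753e+01 4.000e-02 4.092e+01] rot [0.01 0.04 0.03]
```

View pics/s3.png

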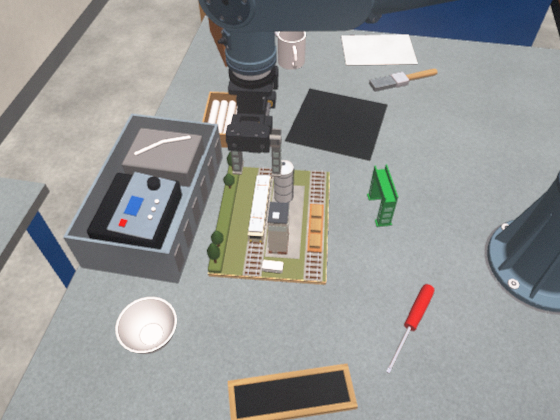

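Bridge is held upright above the board at (250,145); loco, tower, silo undisturbed. Carry to the mat.

Call:
move_arm(series="1 1 0 2 0 0 0; 1 2.8 0 6 0 0 0; 1 4.8 0 11 0 0 0; 1 7 0 16 0 0 0; 1 9 0 21 0 0 0; 1 11 0 26 0 0 0; 1 13 0 31 0 0 0; 1 15 0 35.5 0 0 0; 1 16.8 0 39 0 0 0; 1 17.5 0 40.9 0 0 0")

```text
time_s: 6.1
eef_pos: [0.4632, -0.4313, 0.2992]
eef_rot: [0.034, -0.035, 0.707, -0.706]
wrist_force: [-0.3, 0.6, -1.3]
gripper_width: 0.0276
```

Call:
move_arm(series="1 0 0 0 0 0 0; 1 0 3 0 0 0 0; 1 0 6.5 0 0 0 0; 1 0 10 0 0 0 0; 1 0 12.5 0 0 0 0; 1 0 14 0 0 0 0; 1 0 15 0 0 0 0; 1 0 15.5 0 0 0 0; 1 0 15.5 0 0 0 0")

```text
time_s: 7.22
eef_pos: [0.4647, -0.4299, 0.1461]
eef_rot: [-0.035, 0.035, -0.706, 0.706]
wrist_force: [0.2, 0.0, -1.8]
gripper_width: 0.0278
```

```bash
python3 d.py 0.464 -0.43 0.137 -84.4; python3 - <<'E'
from h import *
save('side','s4.png')
E
```

```text
t 7.22 pos [ 0.4647 -0.4299  0.1461] w 0.0278 F [ 0.2  0.  -1.8] jaw -84.36
delta cm [0.07 0.91 0.  ] rot [-0.02  0.04 -0.02]
```

View pics/s4.png

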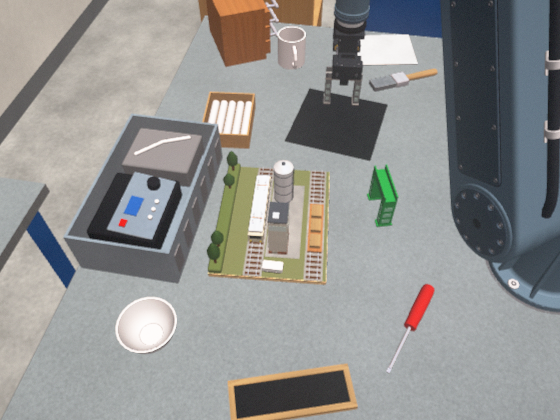

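Call:
move_arm(series="1 0 0.4 0 0 0 0; 1 0 0.7 0 0 0 0; 1 0 0.85 0 0 0 0; 1 0 0.85 0 0 0 0")

```text
time_s: 7.78
eef_pos: [0.4645, -0.4299, 0.1372]
eef_rot: [0.035, -0.035, 0.706, -0.706]
wrist_force: [0.0, -0.2, -0.3]
gripper_width: 0.028
```

Call:
move_arm(series="1 0 0.1 0 0 0 0; 0.3 0 0.1 0 0 0 0; 0.15 0 0.1 0 0 0 0; -0.1 0 0.1 0 0 0 0; -0.3 0 0.1 0 0 0 0; -0.3 0 0.1 0 0 0 0; -0.3 0 -2 0 0 0 0; -0.3 0 -7 0 0 0 0; -0.5 0 -13 0 0 0 0; -0.7 0 -16.5 0 0 0 0")

```text
time_s: 9.02
eef_pos: [0.4651, -0.4306, 0.308]
eef_rot: [-0.036, 0.034, -0.704, 0.708]
wrist_force: [-0.1, -0.6, 0.1]
gripper_width: 0.0735
```

```bash
python3 d.py 0.5465 0.0574 0.300 -84.4; python3 - <<'E'
from h import *
save('side','s5.png')
E
```

```text
t 9.03 pos [ 0.4651 -0.4306  0.308 ] w 0.0735 F [-0.1 -0.6  0.1] jaw -84.35
delta cm [-12.9    0.58 -47.76] rot [-0.31  0.05 -0.19]
```

View pics/s5.png

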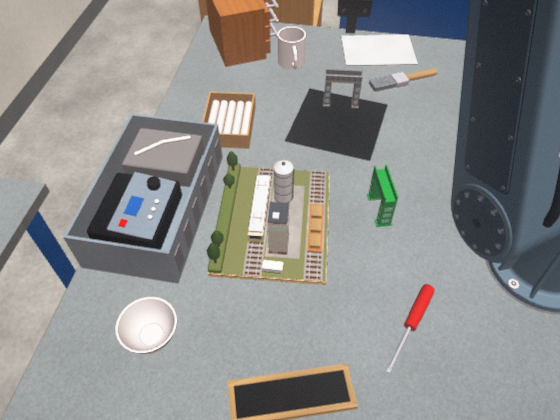

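```bash
python3 d.py 0.5585 -0.071 0.300 -84.4
```

```text
t 9.07 pos [ 0.4661 -0.4317  0.3126] w 0.0743 F [ 1.  -0.3  3.2] jaw -84.34
delta cm [-12.74   0.97 -34.99] rot [-0.62  0.06 -0.37]
```

Call:
move_arm(series="-0.6 -1 0 -3 0 0 0; -0.6 -3 0 -8 0 0 0; -0.6 -5 0 -14 0 0 0; -0.6 -7 0 -20 0 0 0; -0.6 -9 0 -25 0 0 0; -0.6 -11 0 -30 0 0 0; -0.6 -12.3 0 -33.5 0 0 0; -0.6 -12.7 0 -35 0 0 0; -0.6 -12.7 0 -35 0 0 0; -0.6 -12.7 0 -35 0 0 0")

```text
time_s: 10.32
eef_pos: [0.5563, -0.0703, 0.3024]
eef_rot: [-0.034, 0.034, -0.706, 0.706]
wrist_force: [0.1, 0.2, -0.2]
gripper_width: 0.0709
```

```bash
python3 d.py 0.5585 -0.071 0.137 -84.4; python3 - <<'E'
from h import *
save('wrist','w6.png')
E
```

```text
t 10.32 pos [ 0.5563 -0.0703  0.3024] w 0.0709 F [ 0.1  0.2 -0.2] jaw -84.43
delta cm [-0.21 16.54  0.08] rot [-0.03 -0.03 -0.  ]
```

View pics/w6.png

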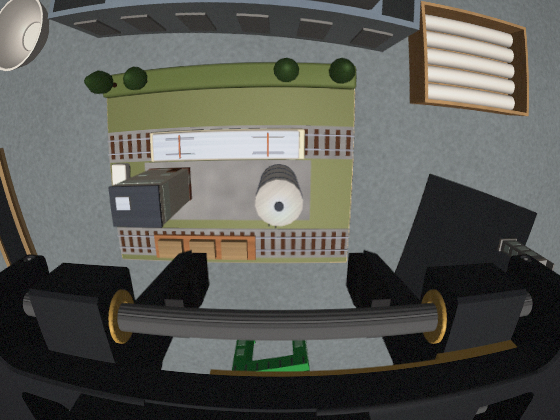

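Call:
move_arm(series="-0.6 -0.2 3 0 0 0 0; -0.6 -0.2 7 0 0 0 0; -0.6 -0.2 10 0 0 0 0; -0.6 -0.2 12.5 0 0 0 0; -0.6 -0.2 14.5 0 0 0 0; -0.6 -0.2 16 0 0 0 0; -0.6 -0.2 16.5 0 0 0 0; -0.6 -0.2 16.5 0 0 0 0; -0.6 -0.2 16.5 0 0 0 0")

```text
time_s: 11.5
eef_pos: [0.559, -0.0691, 0.1381]
eef_rot: [-0.035, 0.034, -0.706, 0.706]
wrist_force: [-0.3, -0.0, 0.4]
gripper_width: 0.0702
```

```bash
python3 d.py 0.5585 -0.071 0.137 -84.4; python3 - <<'E'
from h import *
save('wrist','w7.png')
E
```

```text
t 11.5 pos [ 0.559  -0.0691  0.1381] w 0.0702 F [-0.3 -0.   0.4] jaw -84.36
delta cm [0.07 0.11 0.19] rot [-0.04  0.04 -0.08]
```

View pics/w7.png

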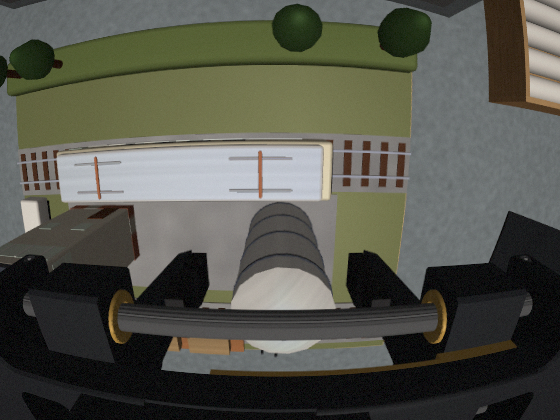

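Call:
move_arm(series="-0.6 0 0 0.15 0 0 0; -0.1 0 0 0.15 0 0 0; 0.05 0 0 0.15 0 0 0; 1 0 0 0.15 0 0 0; 1 0 0 0.15 0 0 0; 1 0 0 0.15 0 0 0; 1 0 0 0.15 0 0 0", squeeze=20)

```text
time_s: 12.42
eef_pos: [0.5586, -0.0703, 0.1372]
eef_rot: [-0.035, 0.035, -0.706, 0.706]
wrist_force: [-0.0, 0.2, -0.1]
gripper_width: 0.0414
```

Call:
move_arm(series="1 0 -0.8 0 0 0 0; 1 0 -2.5 0 0 0 0; 1 0 -5 0 0 0 0; 1 0 -8 0 0 0 0; 1 0 -11 0 0 0 0; 1 0 -13.5 0 0 0 0; 1 0 -15 0 0 0 0; 1 0 -15.5 0 0 0 0; 1 0 -15.5 0 0 0 0")

```text
time_s: 13.55
eef_pos: [0.5584, -0.0702, 0.292]
eef_rot: [0.035, -0.035, 0.706, -0.706]
wrist_force: [0.2, 0.6, -1.4]
gripper_width: 0.0408
```

```bash
python3 d.py 0.41 -0.31 0.2935 -84.4; python3 - <<'E'
from h import *
save('wrist','w8.png');save('side','s8.png')
E
```

```text
t 13.55 pos [ 0.5584 -0.0702  0.292 ] w 0.0408 F [ 0.2  0.6 -1.4] jaw -84.36
delta cm [17.13 -0.15 22.4 ] rot [0.01 0.04 0.02]
```

View pics/s8.png

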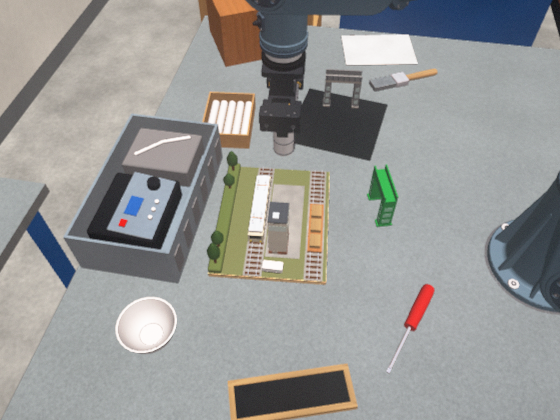

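View pics/w8.png

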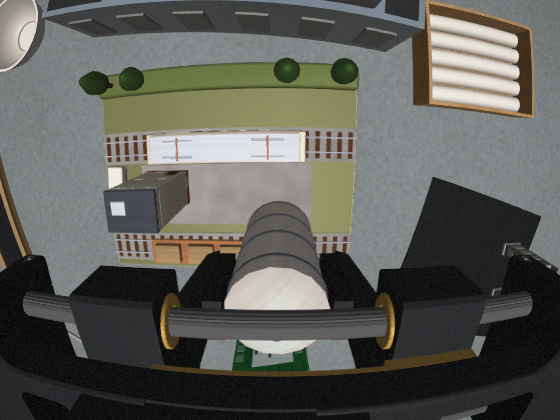

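Call:
move_arm(series="1 1.5 0 2 0 0 0; 1 4.5 0 6 0 0 0; 1 8 0 10.5 0 0 0; 1 11.5 0 15 0 0 0; 1 14.5 0 19 0 0 0; 1 16.5 0 21.7 0 0 0; 1 17.1 0 22.4 0 0 0; 1 17.1 3 22.4 0 0 0; 1 17.1 7 22.4 0 0 0; 1 17.1 11 22.4 0 0 0")

```text
time_s: 14.9
eef_pos: [0.4108, -0.309, 0.1808]
eef_rot: [0.035, -0.035, 0.706, -0.706]
wrist_force: [-0.0, -0.4, -1.2]
gripper_width: 0.0415
```

Call:
move_arm(series="1 0 2 0 0 0 0; 1 0 3.5 0 0 0 0; 1 0 4.5 0 0 0 0; 1 0 5 0 0 0 0; 1 0 5 0 0 0 0")

```text
time_s: 15.52
eef_pos: [0.4106, -0.3101, 0.1324]
eef_rot: [-0.035, 0.035, -0.706, 0.706]
wrist_force: [-0.3, -0.9, -0.6]
gripper_width: 0.0411
```

```bash
python3 d.py 0.41 -0.31 0.1280 -84.4
```

```text
t 15.53 pos [ 0.4106 -0.3101  0.1324] w 0.0411 F [-0.3 -0.9 -0.6] jaw -84.36
delta cm [ 0.06  0.44 -0.02] rot [-0.01  0.04 -0.01]
```

Call:
move_arm(series="1 0 0.3 0 0 0 0; 1 0 0.4 0 0 0 0; 1 0 0.45 0 0 0 0; 1 0 0.45 0 0 0 0; 0.04 0 0.45 0 0 0 0; -0.05 0 0.45 0 0 0 0; -0.2 0 0.45 0 0 0 0; -0.4 0 0.45 0 0 0 0; -0.5 0 0.45 0 0 0 0")

```text
time_s: 16.65
eef_pos: [0.4104, -0.31, 0.1277]
eef_rot: [0.035, -0.035, 0.706, -0.706]
wrist_force: [-0.5, -0.7, -0.1]
gripper_width: 0.0658
```

Call:
move_arm(series="-0.5 0 -1 0 0 0 0; -0.5 0 -4 0 0 0 0; -0.6 0 -8 0 0 0 0; -0.6 0 -12 0 0 0 0; -0.6 0 -15 0 0 0 0; -0.7 0 -16.5 0 0 0 0; -0.7 0 -17 0 0 0 0; -0.7 0 -17 0 0 0 0")

```text
time_s: 17.65
eef_pos: [0.4102, -0.3098, 0.297]
eef_rot: [0.035, -0.035, 0.707, -0.706]
wrist_force: [-0.1, -0.2, -0.2]
gripper_width: 0.075
```

```bash
python3 d.py 0.5465 0.0574 0.30 -84.4; python3 - <<'E'
from h import *
save('side','s9.png')
E
```

```text
t 17.65 pos [ 0.4102 -0.3098  0.297 ] w 0.075 F [-0.1 -0.2 -0.2] jaw -84.36
delta cm [-17.17  -0.28 -35.2 ] rot [0.06 0.04 0.04]
```

View pics/s9.png

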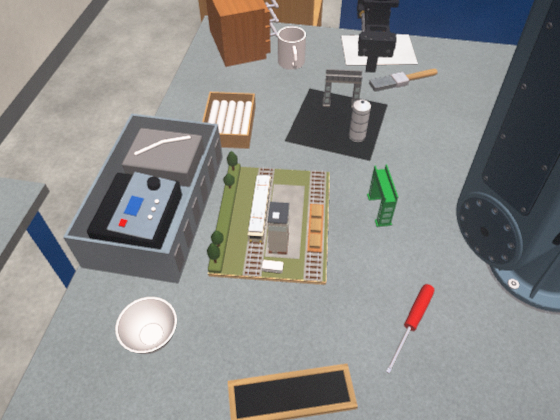

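Call:
move_arm(series="-0.7 -1.5 0 -3 0 0 0; -0.7 -4 0 -8 0 0 0; -0.7 -6.5 0 -13 0 0 0; -0.7 -9 0 -18 0 0 0; -0.7 -11.5 0 -23 0 0 0; -0.7 -14 0 -28 0 0 0; -0.7 -16 0 -32.5 0 0 0; -0.7 -17.1 0 -35.2 0 0 0; -0.7 -17.1 0 -35.2 0 0 0; -0.7 -17.1 0 -35.2 0 0 0")

```text
time_s: 18.95
eef_pos: [0.5455, 0.0566, 0.2967]
eef_rot: [-0.034, 0.036, -0.706, 0.706]
wrist_force: [-0.4, -0.9, -0.1]
gripper_width: 0.0747
```

```bash
python3 d.py 0.546 0.0574 0.137 -84.4; python3 - <<'E'
from h import *
save('wrist','w10.png')
E
```

```text
t 18.95 pos [0.5455 0.0566 0.2967] w 0.0747 F [-0.4 -0.9 -0.1] jaw -84.36
delta cm [-0.09 15.97 -0.08] rot [-0.    0.04  0.11]
```

View pics/w10.png

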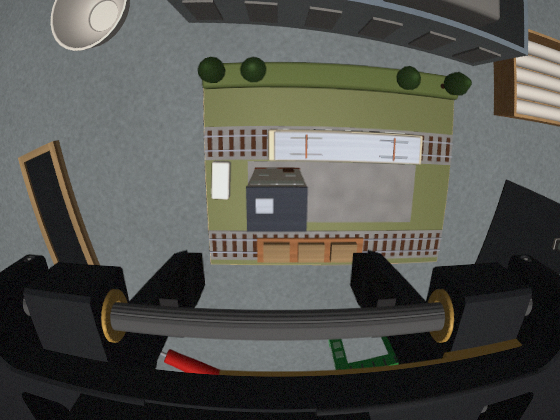

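Call:
move_arm(series="-0.7 -0.1 3 0 0 0 0; -0.7 -0.1 7 0 0 0 0; -0.7 -0.1 10 0 0 0 0; -0.7 -0.1 12.5 0 0 0 0; -0.7 -0.1 14.2 0 0 0 0; -0.7 -0.1 15.5 0 0 0 0; -0.7 -0.1 16 0 0 0 0; -0.7 -0.1 16 0 0 0 0; -0.7 -0.1 16 0 0 0 0")

```text
time_s: 20.12
eef_pos: [0.5476, 0.0572, 0.1385]
eef_rot: [-0.035, 0.034, -0.706, 0.706]
wrist_force: [0.0, 0.1, 0.4]
gripper_width: 0.0748
```

```bash
python3 d.py 0.546 0.0574 0.137 -84.4; python3 - <<'E'
from h import *
save('wrist','w11.png')
E
```

```text
t 20.12 pos [0.5476 0.0572 0.1385] w 0.0748 F [0.  0.1 0.4] jaw -84.35
delta cm [ 0.15  0.15 -0.04] rot [-0.02  0.05 -0.08]
```

View pics/w11.png

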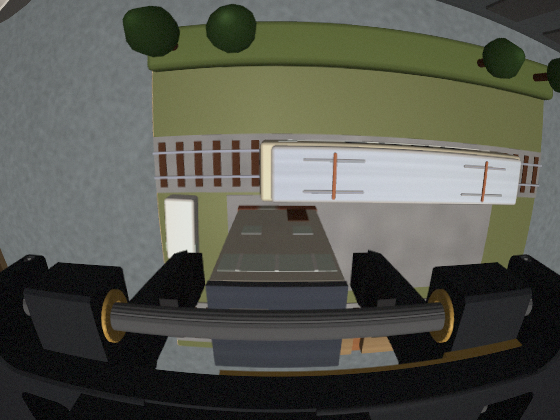

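Centred and square. Grip and lift.

Call:
move_arm(series="-0.25 0 0 0 0 0 0; -0.1 0 0 0 0 0 0; 1 0 0 0 0 0 0; 1 0 0 0 0 0 0; 1 0 0 0 0 0 0; 1 0 0 0 0 0 0", squeeze=20)

```text
time_s: 20.92
eef_pos: [0.5471, 0.0572, 0.1379]
eef_rot: [0.035, -0.035, 0.706, -0.706]
wrist_force: [-1.3, 0.6, 2.3]
gripper_width: 0.0502
```

Call:
move_arm(series="1 0 -0.8 0 0 0 0; 1 0 -2.5 0 0 0 0; 1 0 -5 0 0 0 0; 1 0 -8 0 0 0 0; 1 0 -11 0 0 0 0; 1 0 -13.5 0 0 0 0; 1 0 -15 0 0 0 0; 1 0 -15.5 0 0 0 0; 1 0 -15.5 0 0 0 0")

```text
time_s: 22.05
eef_pos: [0.5468, 0.0572, 0.2924]
eef_rot: [0.035, -0.035, 0.706, -0.706]
wrist_force: [-0.5, -0.1, -1.2]
gripper_width: 0.0496
```

```bash
python3 d.py 0.52 -0.31 0.293 -84.4; python3 - <<'E'
from h import *
save('wrist','w12.png')
E
```

```text
t 22.05 pos [0.5468 0.0572 0.2924] w 0.0496 F [-0.5 -0.1 -1.2] jaw -84.36
delta cm [ 6.27 -0.06 36.28] rot [0.01 0.04 0.03]
```

View pics/w12.png

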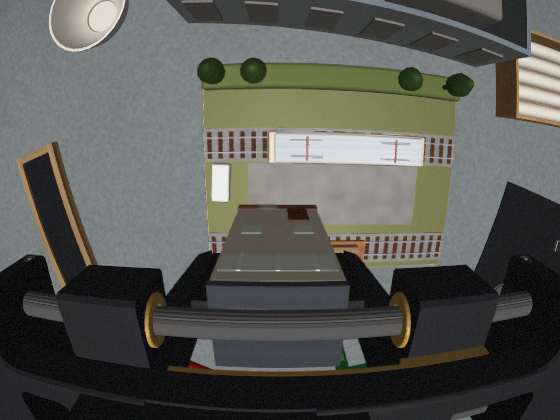

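Call:
move_arm(series="1 0.4 0 2 0 0 0; 1 1.2 0 6.5 0 0 0; 1 2 0 11.5 0 0 0; 1 3 0 16.5 0 0 0; 1 3.8 0 21.5 0 0 0; 1 4.7 0 26.5 0 0 0; 1 5.5 0 31 0 0 0; 1 6.1 0 34.5 0 0 0; 1 6.3 0 36.2 0 0 0; 1 6.3 0 36.3 0 0 0")

```text
time_s: 23.35
eef_pos: [0.5197, -0.3105, 0.2917]
eef_rot: [0.034, -0.035, 0.707, -0.706]
wrist_force: [-0.6, 0.8, -2.2]
gripper_width: 0.0495
```

Call:
move_arm(series="1 0 1 0 0 0 0; 1 0 4 0 0 0 0; 1 0 7.5 0 0 0 0; 1 0 11 0 0 0 0; 1 0 13.5 0 0 0 0; 1 0 15 0 0 0 0; 1 0 15.8 0 0 0 0; 1 0 16 0 0 0 0; 1 0 16 0 0 0 0")

```text
time_s: 24.48
eef_pos: [0.5204, -0.3105, 0.1335]
eef_rot: [-0.035, 0.034, -0.706, 0.707]
wrist_force: [-0.3, -0.5, -2.5]
gripper_width: 0.0499
```

```bash
python3 d.py 0.52 -0.31 0.1285 -84.4; python3 - <<'E'
from h import *
save('side','s13.png')
E
```

```text
t 24.48 pos [ 0.5204 -0.3105  0.1335] w 0.0499 F [-0.3 -0.5 -2.5] jaw -84.35
delta cm [ 0.04  0.5  -0.06] rot [-0.06  0.05 -0.05]
```

View pics/s13.png

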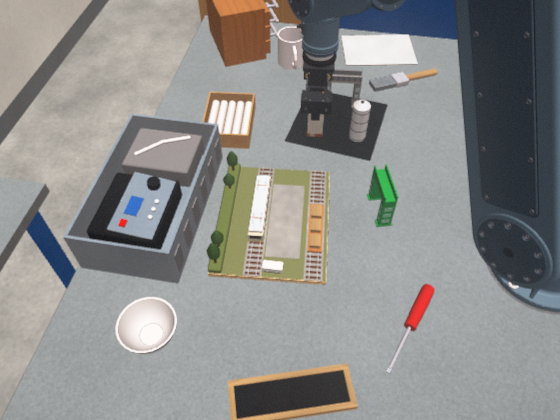

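Call:
move_arm(series="1 0 0.3 0 0 0 0; 1 0 0.4 0 0 0 0; 1 0 0.45 0 0 0 0; 1 0 0.45 0 0 0 0; -0.15 0 0.45 0 0 0 0; -0.25 0 0.45 0 0 0 0; -0.4 0 0.45 0 0 0 0; -0.6 0 0.45 0 0 0 0; -0.6 0 0.45 0 0 0 0")

```text
time_s: 25.65
eef_pos: [0.52, -0.3103, 0.1282]
eef_rot: [0.035, -0.035, 0.706, -0.706]
wrist_force: [0.2, 0.1, 0.6]
gripper_width: 0.0706
```

Call:
move_arm(series="-0.6 0 -1 0 0 0 0; -0.6 0 -4 0 0 0 0; -0.6 0 -8 0 0 0 0; -0.6 0 -12 0 0 0 0; -0.6 0 -15 0 0 0 0; -0.7 0 -16.5 0 0 0 0; -0.7 0 -17 0 0 0 0; -0.7 0 -17 0 0 0 0")

```text
time_s: 26.65
eef_pos: [0.5197, -0.3101, 0.2974]
eef_rot: [0.034, -0.035, 0.707, -0.706]
wrist_force: [0.1, 0.3, -0.6]
gripper_width: 0.075
```

```bash
python3 d.py 0.600 -0.011 0.30 5.6; python3 - <<'E'
from h import *
save('side','s14.png')
E
```

```text
t 26.65 pos [ 0.5197 -0.3101  0.2974] w 0.075 F [ 0.1  0.3 -0.6] jaw -84.36
delta cm [-10.93  -0.25 -28.97] rot [ 8.000e-02 -8.996e+01 -0.000e+00]
```

View pics/s14.png

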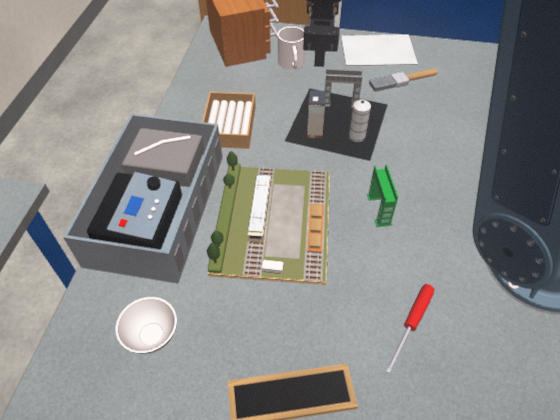

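```bash
python3 -c "
from h import *
print(ctrl.get_obs()['joint_positions'].round(3))"
```

```text
[-0.734  0.253  1.533 -0.     1.358  0.739]
```

Call:
move_arm(series="-0.7 -1 0 -3 0 -9 0; -0.7 -2.5 0 -7 0 -18 0; -0.7 -4 0 -11 0 -28 0; -0.7 -5.5 0 -15 0 -38 0; -0.7 -7 0 -19 0 -48 0; -0.7 -8.5 0 -23 0 -58 0; -0.7 -9.7 0 -26 0 -68 0; -0.7 -10.5 0 -28 0 -78 0; -0.7 -10.9 0 -29 0 -86 0; -0.7 -10.9 0 -29 0 -90 0")

```text
time_s: 27.95
eef_pos: [0.5995, -0.0098, 0.2964]
eef_rot: [-0.525, 0.526, -0.474, 0.473]
wrist_force: [-0.0, -0.4, -0.0]
gripper_width: 0.0748
```

Call:
move_arm(series="-0.7 0 0 0 0 0 0; -0.7 0 0 0 0 0 0")

```text
time_s: 28.2
eef_pos: [0.5997, -0.0111, 0.2973]
eef_rot: [-0.523, 0.524, -0.476, 0.475]
wrist_force: [-0.2, -0.1, 0.6]
gripper_width: 0.075
```

```bash
python3 d.py 0.600 -0.011 0.30 5.6; python3 - <<'E'
from h import *
import pickle
pickle.dump(ctrl.camera_info('wrist'),open('w15.pkl','wb'))
save('wrist','w15.png');save('top','t15.png')
E
```

```text
t 28.2 pos [ 0.5997 -0.0111  0.2973] w 0.075 F [-0.2 -0.1  0.6] jaw 5.54
delta cm [-0.01 -0.27  0.03] rot [ 0.08 -0.06 -0.02]
```

View pics/w15.png

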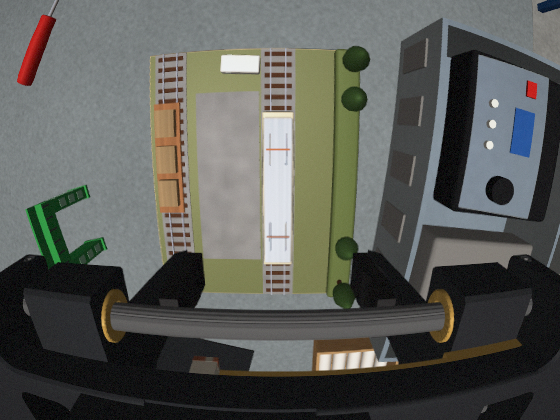

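View pics/t15.png

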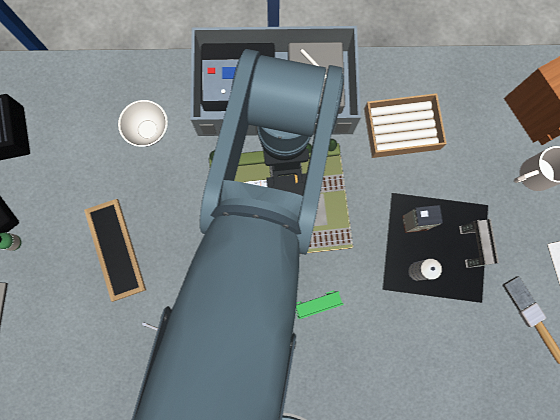

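```bash
python3 - <<'E'
from h import *
import pickle
np.set_printoptions(precision=4,suppress=True)
info=pickle.load(open('w15.pkl','rb'))
im=cv2.imread('pics/w15.png');g=im.min(2)
m=np.zeros(g.shape,np.uint8);m[105:272,255:300]=((im.astype(int).min(2)>150))[105:272,255:300]
m=cv2.morphologyEx(m,cv2.MORPH_CLOSE,np.ones((7,7)))
c=max(cv2.findContours(m,0,1)[0],key=cv2.contourArea);r=cv2.minAreaRect(c);print(r)
q=plane('wrist',cv2.boxPoints(r),.060,info)[:,:2];print(q,q.mean(0),np.linalg.norm(np.diff(q,axis=0),axis=1))
d=q[np.argmax(q[:,1])]-q[np.argmin(q[:,1])]
ys=np.argsort(q[:,1]);a=q[ys[2:]].mean(0)-q[ys[:2]].mean(0);print('axis deg',np.degrees(np.arctan2(a[1],a[0])))
print('trees',plane('wrist',[(356,60),(354,99),(346,248),(345,293)],.08,info)[:,:2])
print('crate',plane('top',[(200,135),(275,133),(355,133)],0)[:,:2],plane('top',[(200,120),(355,118)],.08)[:,:2])
cv2.imwrite('pics/w15c.png',cv2.resize(im[40:300,140:400],None,fx=2.3,fy=2.3))
E
```

```text
((274.5, 188.0), (166.0, 39.0), 90.0)
[[ 0.5704  0.076 ]
 [ 0.6079  0.0796]
 [ 0.6268 -0.0939]
 [ 0.5845 -0.0981]] [ 0.5974 -0.0091] [0.0377 0.1745 0.0426]
axis deg 95.43403240452076
trees [[ 0.6597  0.1286]
 [ 0.6615  0.0912]
 [ 0.6743 -0.0542]
 [ 0.6826 -0.1061]]
crate [[ 0.7314  0.1754]
 [ 0.7344  0.0009]
 [ 0.7323 -0.1855]] [[ 0.739   0.1639]
 [ 0.7399 -0.1732]]
```

View pics/w15c.png

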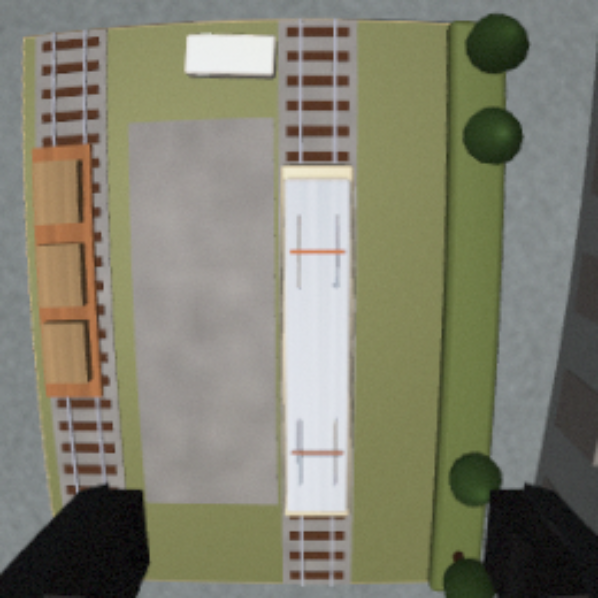

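```bash
python3 - <<'E'
from h import *
import pickle
np.set_printoptions(precision=4,suppress=True)
info=pickle.load(open('w15.pkl','rb'))
q=plane('wrist',[(262.6,112),(292.5,112),(263.5,264.5),(292,264)],.060,info)[:,:2];print(q,q.mean(0))
print((q[0]+q[1])/2,(q[2]+q[3])/2)
E
python3 d.py 0.5985 -0.0025 0.094 5.6
```

```text
[[ 0.5783  0.0698]
 [ 0.6071  0.0726]
 [ 0.5931 -0.0892]
 [ 0.6237 -0.0857]] [ 0.6006 -0.0082]
[0.5927 0.0712] [ 0.6084 -0.0875]
t 28.3 pos [ 0.5998 -0.0112  0.2978] w 0.0749 F [-0.3  0.2 -0.8] jaw 5.57
delta cm [-0.87 20.38 -0.03] rot [ 0.04 -0.03 -0.01]
```

Call:
move_arm(series="-0.7 -0.8 2 0 0 0 0; -0.7 -0.8 6 0 0 0 0; -0.7 -0.8 10 0 0 0 0; -0.7 -0.8 13 0 0 0 0; -0.7 -0.8 15.5 0 0 0 0; -0.7 -0.8 17 0 0 0 0; -0.7 -0.8 18 0 0 0 0; -0.7 -0.8 18 0 0 0 0; -0.7 -0.8 18 0 0 0 0")

```text
time_s: 29.42
eef_pos: [0.5998, -0.0031, 0.1192]
eef_rot: [0.524, -0.524, 0.474, -0.475]
wrist_force: [-0.1, 0.2, 0.6]
gripper_width: 0.075
```

```bash
python3 d.py 0.5995 -0.003 0.094 5.6; python3 - <<'E'
from h import *
save('wrist','w16.png');save('side','s16.png')
t=cv2.imread('pics/s16.png')
cv2.imwrite('pics/s16c.png',cv2.resize(t[130:290,190:350],None,fx=3.7,fy=3.7))
E
```

```text
t 29.43 pos [ 0.5998 -0.0031  0.1192] w 0.075 F [-0.1  0.2  0.6] jaw 5.64
delta cm [-0.02  2.52 -0.03] rot [-0.09  0.04  0.03]
```

View pics/w16.png

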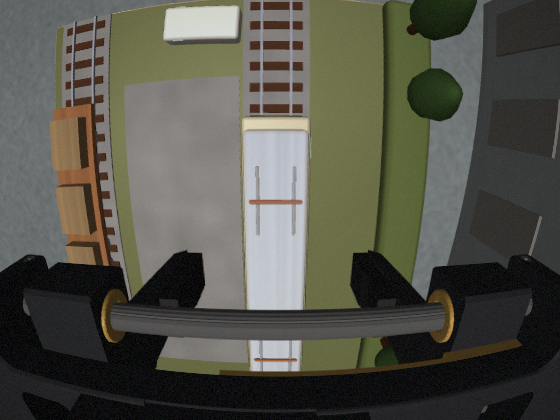

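View pics/s16c.png

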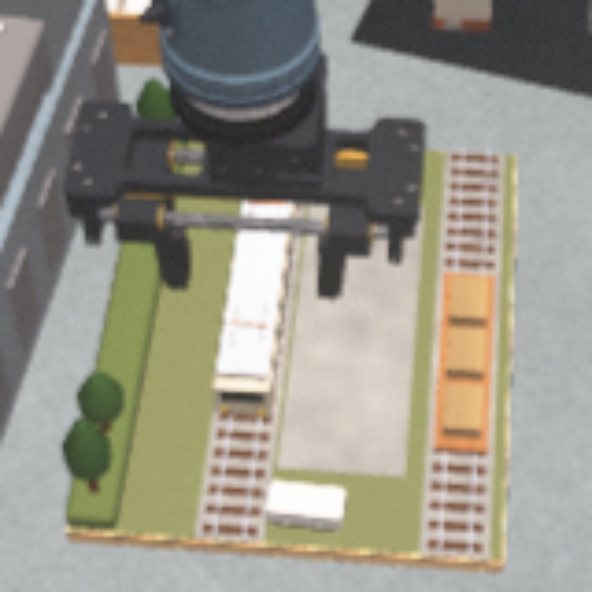

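Call:
move_arm(series="-0.7 0 1 0 0 0 0; -0.7 0 2 0 0 0 0; -0.7 0 2.4 0 0 0 0; -0.7 0 2.5 0 0 0 0; -0.7 0 2.5 0 0 0 0")

```text
time_s: 30.15
eef_pos: [0.5992, -0.003, 0.0932]
eef_rot: [0.524, -0.524, 0.475, -0.475]
wrist_force: [0.3, -0.1, -0.3]
gripper_width: 0.0749
```

Call:
move_arm(series="0 0 0 0 0 0 0; 0.2 0 0 0 0 0 0; 0.27 0 0 0 0 0 0; 1 0 0 0 0 0 0; 1 0 0 0 0 0 0; 1 0 0 0 0 0 0", squeeze=35)

```text
time_s: 30.9
eef_pos: [0.5992, -0.003, 0.0933]
eef_rot: [0.524, -0.524, 0.475, -0.475]
wrist_force: [-1.3, 0.8, 0.6]
gripper_width: 0.0319
```

```bash
python3 - <<'E'
from h import *
save('wrist','w17.png')
E
python3 d.py 0.466 0.359 0.094 -71.3
```

```text
t 30.95 pos [ 0.5992 -0.003   0.0933] w 0.0317 F [-0.6  0.   0.6] jaw 5.64
delta cm [-37.34  -0.07  -9.7 ] rot [ 0.   76.94  0.  ]
```

View pics/w17.png

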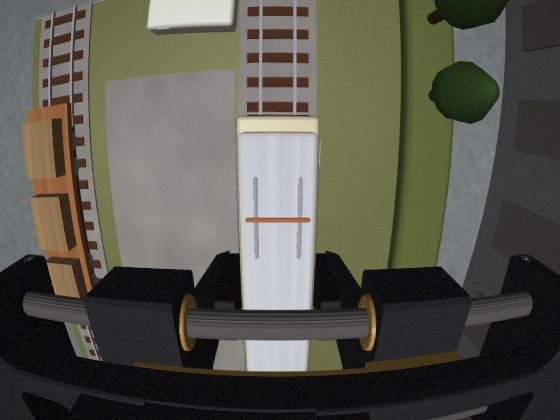

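```bash
python3 - <<'E'
from h import *
np.set_printoptions(precision=4,suppress=True)
o=ctrl.get_obs()
for px in [(240,118),(278,117),(318,118)]:
    p=plane('wrist',[px],.056)[0]-o['eef_pos'];ax=np.array([-.098,.995,0]);print(p,'end ahead of TCP along board y:',p@ax)
E
```

```text
[-0.0199  0.0729 -0.0373] end ahead of TCP along board y: 0.07447657529439472
[-0.0062  0.0745 -0.0373] end ahead of TCP along board y: 0.07469655234015284
[ 0.0083  0.0757 -0.0373] end ahead of TCP along board y: 0.07451450329651352
```

Call:
move_arm(series="1 0 -0.5 0 0 0 0; 1 0 -1.5 0 0 0 0; 1 0 -3 0 0 0 0; 1 0 -5 0 0 0 0; 1 0 -7.5 0 0 0 0; 1 0 -10 0 0 0 0; 1 0 -12 0 0 0 0; 1 0 -13 0 0 0 0; 1 0 -13 0 0 0 0; 1 0 -13 0 0 0 0")

```text
time_s: 32.2
eef_pos: [0.5986, -0.0029, 0.2222]
eef_rot: [-0.524, 0.524, -0.475, 0.474]
wrist_force: [-0.2, -0.4, -3.9]
gripper_width: 0.0316
```

```bash
python3 - <<'E'
from h import *
save('wrist','w18.png');save('side','s18.png')
E
python3 d.py 0.466 0.359 0.224 -71.3
```

```text
t 32.3 pos [ 0.5986 -0.0029  0.222 ] w 0.0317 F [ 0.2  0.9 -2. ] jaw 5.64
delta cm [-37.32  -0.16  -9.64] rot [1.200e-01 7.694e+01 5.000e-02]
```

View pics/w18.png

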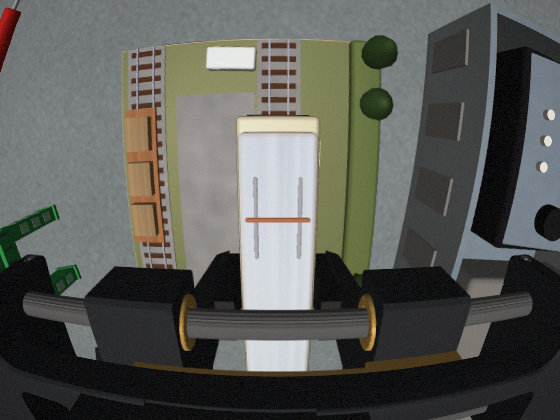

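View pics/s18.png

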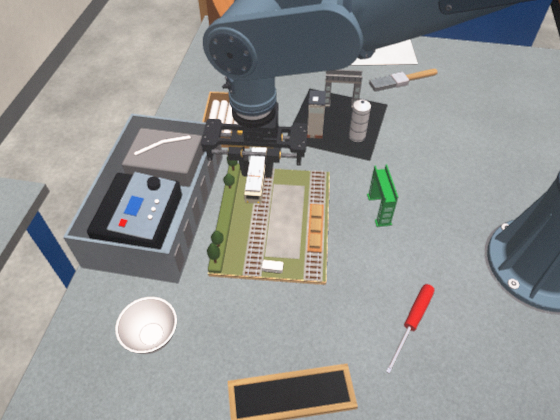

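```bash
python3 - <<'E'
from h import *
np.set_printoptions(precision=4,suppress=True)
def fit(cam,c,z):
    q=plane(cam,c.reshape(-1,2),z)[:,:2].astype(np.float32)*1000
    (cx,cy),(w,h),a=cv2.minAreaRect(q);b=cv2.boxPoints(((cx,cy),(w,h),a))
    e=[b[1]-b[0],b[2]-b[1]];e=max(e,key=np.linalg.norm);print(cam,z,(cx,cy),(w,h),np.degrees(np.arctan2(e[1],e[0]))%180)
for cam,f,box in [('top','t0.png',(70,190,150,310)),('side','s18.png',(220,360,365,419)),('top','t15.png',(70,190,150,310))]:
    im=cv2.imread('pics/'+f);hsv=cv2.cvtColor(im,cv2.COLOR_BGR2HSV)
    k=np.zeros(im.shape[:2],np.uint8);k[box[1]:box[3],box[0]:box[2]]=1
    for lab,m,z in [('wood',cv2.inRange(hsv,(8,80,70),(25,255,255)),.014),('pad',(im.max(2)<45).astype(np.uint8),.010)]:
        cs=cv2.findContours((m>0).astype(np.uint8)*k,0,1)[0];c=max(cs,key=cv2.contourArea);print(lab,end=' ');fit(cam,c,z)
E
```

```text
wood top 0.014 (466.9095458984375, 359.4010009765625) (215.55987548828125, 77.67361450195312) 18.89093
pad top 0.01 (467.1883239746094, 361.7961120605469) (193.50352478027344, 52.927764892578125) 18.737638
wood side 0.014 (465.41546630859375, 362.2452392578125) (214.29403686523438, 78.74990844726562) 18.70582Traceback (most recent call last):
  File "<stdin>", line 11, in <module>
ValueError: max() iterable argument is empty
```

Call:
move_arm(series="1 -2 0 -0.5 0 4 0; 1 -6 0 -1.4 0 11 0; 1 -10 0 -2.3 0 19 0; 1 -14.5 0 -3.4 0 28 0; 1 -19 0 -4.5 0 37 0; 1 -23.5 0 -5.5 0 46 0; 1 -28 0 -6.5 0 55 0; 1 -32 0 -7.5 0 63 0; 1 -35.5 0 -8.3 0 70.5 0; 1 -37.6 0 -8.8 0 76.8 0")

```text
time_s: 33.55
eef_pos: [0.4735, 0.3641, 0.2223]
eef_rot: [-0.114, 0.115, -0.698, 0.698]
wrist_force: [1.1, -1.3, -3.0]
gripper_width: 0.0316
```

Call:
move_arm(series="1 0 0 0 0 0 0; 1 0 0 0 0 0 0; 1 0 0 0 0 0 0")

```text
time_s: 33.92
eef_pos: [0.475, 0.3616, 0.223]
eef_rot: [-0.115, 0.116, -0.697, 0.698]
wrist_force: [0.0, -0.3, -2.3]
gripper_width: 0.0319
```

```bash
python3 - <<'E'
from h import *
save('wrist','w19.png');save('side','s19.png')
E
python3 d.py 0.474 0.363 0.0873 -71.2
```

```text
t 34.02 pos [0.4751 0.3618 0.2232] w 0.0317 F [ 0.8 -0.1 -2.8] jaw -71.2
delta cm [ 0.06 13.59 -0.15] rot [-0.01  0.    0.01]
```

View pics/w19.png

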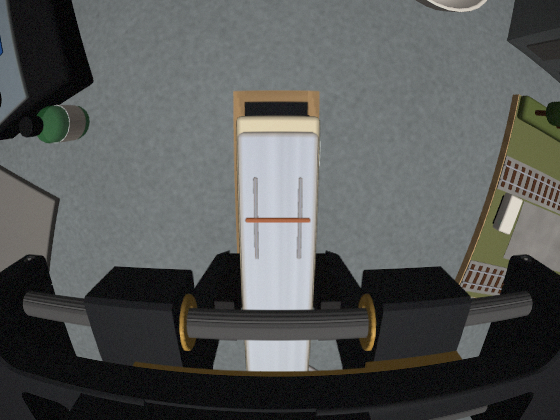

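View pics/s19.png

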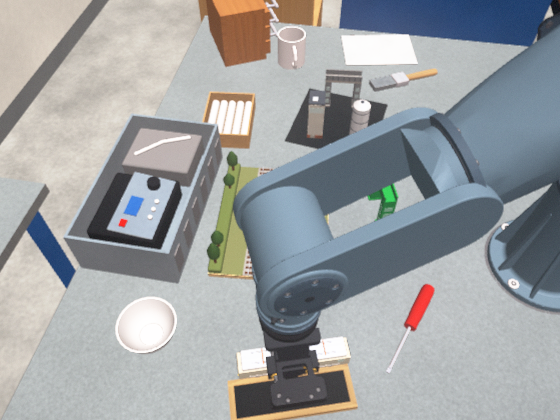

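```bash
python3 - <<'E'
from h import *
np.set_printoptions(precision=4,suppress=True)
p=plane('wrist',[(233.5,92),(320.5,92)],.014)[:,:2];ax=np.array([np.cos(np.radians(18.8)),np.sin(np.radians(18.8))])
print(p,np.linalg.norm(p[0]-p[1]),p.mean(0)-.1075*ax)
o=ctrl.get_obs();e=plane('wrist',[(278,117)],o['eef_pos'][2]-.037)[0,:2];print(e-.0825*ax, o['eef_pos'])
E
```

```text
[[0.5569 0.4316]
 [0.5816 0.3588]] 0.0768628366340089 [0.4675 0.3606]
[0.4673 0.3599] [0.4751 0.3618 0.2232]
```

Call:
move_arm(series="1 0 1.5 0 0 0 0; 1 0 4.5 0 0 0 0; 1 0 7.5 0 0 0 0; 1 0 10 0 0 0 0; 1 0 11.5 0 0 0 0; 1 0 12.5 0 0 0 0; 1 0 13 0 0 0 0; 1 0 13.2 0 0 0 0; 1 0 13.2 0 0 0 0")

```text
time_s: 35.15
eef_pos: [0.475, 0.3627, 0.0918]
eef_rot: [0.116, -0.115, 0.698, -0.697]
wrist_force: [-0.2, 0.5, -2.4]
gripper_width: 0.032
```

```bash
python3 d.py 0.475 0.3625 0.0873 -71.2
```

```text
t 35.15 pos [0.475  0.3627 0.0918] w 0.032 F [-0.2  0.5 -2.4] jaw -71.16
delta cm [0.01 0.45 0.02] rot [ 0.01  0.04 -0.06]
```

Call:
move_arm(series="1 0 0.2 0 0 0 0; 1 0 0.35 0 0 0 0; 1 0 0.42 0 0 0 0; 1 0 0.45 0 0 0 0; 1 0 0.45 0 0 0 0")

```text
time_s: 35.78
eef_pos: [0.4747, 0.3625, 0.0873]
eef_rot: [-0.116, 0.116, -0.698, 0.698]
wrist_force: [-3.3, -1.3, 5.9]
gripper_width: 0.0316
```

Contact felt (z force turned to +6 N). Release slowly and rise.

Call:
move_arm(series="0.27 0 0 0 0 0 0; 0.2 0 0 0 0 0 0; 0.1 0 0 0 0 0 0; -0.1 0 0 0 0 0 0; -0.3 0 0 0 0 0 0; -0.5 0 0 0 0 0 0; -0.5 0 0 0 0 0 0")

```text
time_s: 36.65
eef_pos: [0.4747, 0.3625, 0.0867]
eef_rot: [0.116, -0.116, 0.698, -0.698]
wrist_force: [0.2, 0.7, -0.2]
gripper_width: 0.0663
```

Call:
move_arm(series="-0.5 0 -1 0 0 0 0; -0.5 0 -3 0 0 0 0; -0.5 0 -6 0 0 0 0; -0.5 0 -10 0 0 0 0; -0.6 0 -14 0 0 0 0; -0.6 0 -18 0 0 0 0; -0.6 0 -20.5 0 0 0 0; -0.6 0 -21 0 0 0 0; -0.6 0 -21 0 0 0 0")

```text
time_s: 37.78
eef_pos: [0.4745, 0.3624, 0.297]
eef_rot: [0.116, -0.116, 0.698, -0.698]
wrist_force: [-0.2, -0.2, -0.4]
gripper_width: 0.0705
```

```bash
python3 - <<'E'
from h import *
save('wrist','w20.png');save('side','s20.png')
E
python3 d.py 0.52 -0.3103 0.2975 -84.36
```

```text
t 37.88 pos [0.4741 0.3622 0.2954] w 0.0703 F [-0.6 -0.7 -0.4] jaw -71.17
delta cm [17.36 -0.15 65.13] rot [-0.03 13.19  0.13]
```

View pics/w20.png

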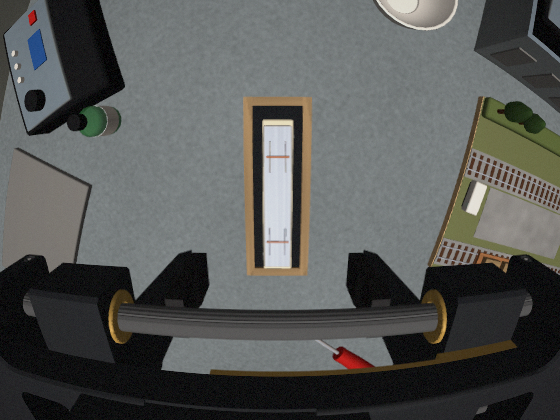

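View pics/s20.png

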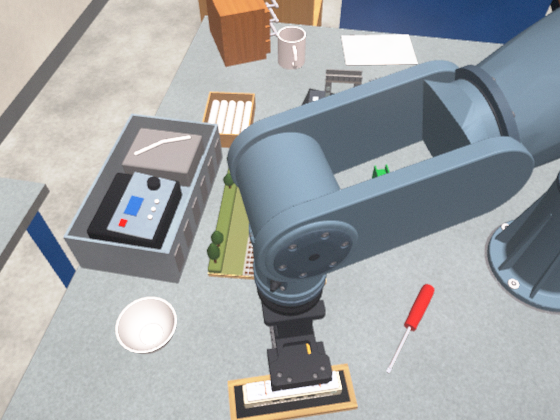

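```bash
python3 - <<'E'
from h import *
np.set_printoptions(precision=4,suppress=True)
l=plane('wrist',[(262,120),(293,120),(264,269),(292.5,268.5)],.052)[:,:2];print(l.mean(0),np.linalg.norm(l[:2].mean(0)-l[2:].mean(0)))
c=plane('wrist',[(243.5,97.5),(312,97.5),(247,275.5),(308,275.5)],.014)[:,:2];print(c.mean(0),np.linalg.norm(c[:2].mean(0)-c[2:].mean(0)))
ax=np.array([np.cos(.328),np.sin(.328)]);d=l.mean(0)-c.mean(0);print('along',d@ax,'across',d@[-ax[1],ax[0]])
E
```

```text
[0.4681 0.3606] 0.16006010895736977
[0.4668 0.3604] 0.21398168193238282
along 0.0013007868982023694 across -0.000255299239422353
```

Call:
move_arm(series="-0.6 0.7 0 3 0 1 0; -0.6 2.2 0 8.5 0 2.5 0; -0.6 3.7 0 14 0 4 0; -0.6 5.2 0 19.5 0 5.5 0; -0.6 6.7 0 25 0 7 0; -0.6 8.2 0 30.5 0 8.5 0; -0.6 9.7 0 36 0 10 0; -0.6 11.2 0 41.5 0 11.5 0; -0.6 12.6 0 47 0 13.2 0; -0.6 14 0 52.5 0 13.2 0")

```text
time_s: 39.12
eef_pos: [0.5111, -0.1812, 0.2953]
eef_rot: [0.034, -0.035, 0.707, -0.706]
wrist_force: [0.4, -0.3, 0.6]
gripper_width: 0.0704
```

```bash
python3 d.py 0.52 -0.3103 0.2975 -84.36
```

```text
t 39.12 pos [ 0.5111 -0.1812  0.2953] w 0.0704 F [ 0.4 -0.3  0.6] jaw -84.39
delta cm [ 0.37 -0.23 12.93] rot [ 0.09 -0.03  0.1 ]
```

Call:
move_arm(series="-0.6 0.1 0 5 0 0 0; -0.6 0.3 0 9 0 0 0; -0.6 0.4 0 12 0 0 0; -0.6 0.4 0 12.8 0 0 0; -0.6 0.4 0 12.8 0 0 0; -0.6 0.4 0 12.8 0 0 0")

```text
time_s: 39.88
eef_pos: [0.5203, -0.306, 0.2964]
eef_rot: [0.035, -0.035, 0.707, -0.706]
wrist_force: [-0.5, 0.5, -0.2]
gripper_width: 0.0705
```

```bash
python3 - <<'E'
from h import *
save('wrist','w21.png')
E
python3 d.py 0.52 -0.3103 0.1282 -84.36
```

```text
t 39.92 pos [ 0.5204 -0.306   0.2966] w 0.0703 F [-0.5  0.6  0.5] jaw -84.28
delta cm [ 0.08 16.84  0.43] rot [0.03 0.08 0.01]
```

View pics/w21.png

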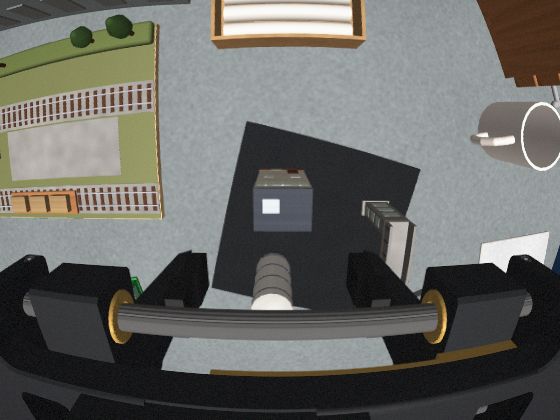

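Call:
move_arm(series="-0.7 0.08 1 0.43 0 0 0; -0.7 0.08 4 0.43 0 0 0; -0.7 0.08 8 0.43 0 0 0; -0.7 0.08 11.5 0.43 0 0 0; -0.7 0.08 14 0.43 0 0 0; -0.7 0.08 15.8 0.43 0 0 0; -0.7 0.08 16.6 0.43 0 0 0; -0.7 0.08 16.85 0.43 0 0 0; -0.7 0.08 16.85 0.43 0 0 0")

```text
time_s: 41.05
eef_pos: [0.5203, -0.312, 0.129]
eef_rot: [-0.035, 0.034, -0.706, 0.707]
wrist_force: [0.2, 0.5, 0.1]
gripper_width: 0.0751
```

Call:
move_arm(series="-0.3 0 0 0 0 0 0; -0.1 0 0 0 0 0 0; 1 0 0 0 0 0 0; 1 0 0 0 0 0 0; 1 0 0 0 0 0 0; 1 0 0 0 0 0 0", squeeze=20)

```text
time_s: 41.8
eef_pos: [0.5201, -0.3117, 0.1285]
eef_rot: [-0.035, 0.035, -0.706, 0.706]
wrist_force: [-0.4, 1.4, 5.1]
gripper_width: 0.0498
```

Call:
move_arm(series="1 0 -0.8 0 0 0 0; 1 0 -2.5 0 0 0 0; 1 0 -5 0 0 0 0; 1 0 -8 0 0 0 0; 1 0 -11 0 0 0 0; 1 0 -14 0 0 0 0; 1 0 -16 0 0 0 0; 1 0 -16.5 0 0 0 0; 1 0 -16.5 0 0 0 0")

```text
time_s: 42.92
eef_pos: [0.5197, -0.3115, 0.2927]
eef_rot: [0.035, -0.035, 0.706, -0.706]
wrist_force: [-0.0, 0.2, -1.1]
gripper_width: 0.0499
```

```bash
python3 - <<'E'
from h import *
save('wrist','w22.png')
E
python3 d.py 0.547 0.0572 0.293 -84.36
```

```text
t 42.98 pos [ 0.5195 -0.3114  0.2921] w 0.0498 F [ 0.5  0.9 -1.6] jaw -84.36
delta cm [ -6.36  -0.05 -36.41] rot [ 0.08 -0.    0.07]
```

View pics/w22.png

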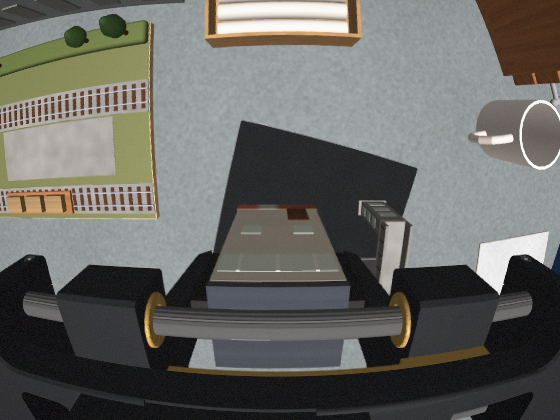

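Call:
move_arm(series="1 -0.4 0 -2 0 0 0; 1 -1.2 0 -6.5 0 0 0; 1 -2 0 -11.5 0 0 0; 1 -3 0 -16.5 0 0 0; 1 -3.8 0 -21.5 0 0 0; 1 -4.7 0 -26.5 0 0 0; 1 -5.5 0 -31 0 0 0; 1 -6.1 0 -34.5 0 0 0; 1 -6.3 0 -36.2 0 0 0; 1 -6.35 0 -36.4 0 0 0")

```text
time_s: 44.22
eef_pos: [0.5468, 0.0578, 0.2927]
eef_rot: [-0.035, 0.036, -0.706, 0.706]
wrist_force: [-0.9, -1.1, -2.3]
gripper_width: 0.0501
```

Call:
move_arm(series="1 0 0 0 0 0 0; 1 0 3 0 0 0 0; 1 0 6.5 0 0 0 0; 1 0 10 0 0 0 0; 1 0 12.5 0 0 0 0; 1 0 14 0 0 0 0; 1 0 14.8 0 0 0 0; 1 0 15 0 0 0 0; 1 0 15 0 0 0 0")

```text
time_s: 45.35
eef_pos: [0.5479, 0.0567, 0.144]
eef_rot: [-0.035, 0.034, -0.706, 0.706]
wrist_force: [0.3, -0.6, -1.4]
gripper_width: 0.05
```

```bash
python3 d.py 0.547 0.0572 0.138 -84.36
```

```text
t 45.35 pos [0.5479 0.0567 0.144 ] w 0.05 F [ 0.3 -0.6 -1.4] jaw -84.36
delta cm [ 0.08  0.6  -0.06] rot [-0.02 -0.   -0.07]
```

Call:
move_arm(series="1 0.05 0.3 -0.05 0 0 0; 1 0.05 0.45 -0.05 0 0 0; 1 0.05 0.55 -0.05 0 0 0; 1 0.05 0.6 -0.05 0 0 0; 1 0.05 0.6 -0.05 0 0 0; 1 0.05 0.6 -0.05 0 0 0")

```text
time_s: 46.1
eef_pos: [0.5469, 0.0573, 0.1376]
eef_rot: [0.035, -0.035, 0.706, -0.706]
wrist_force: [-1.5, 0.3, 4.0]
gripper_width: 0.0497
```

Call:
move_arm(series="-0.15 0 0 0 0 0 0; -0.25 0 0 0 0 0 0; -0.4 0 0 0 0 0 0; -0.6 0 0 0 0 0 0; -0.6 0 0 0 0 0 0; -0.6 0 -1 0 0 0 0; -0.6 0 -4 0 0 0 0; -0.6 0 -8 0 0 0 0; -0.6 0 -12 0 0 0 0; -0.6 0 -15.5 0 0 0 0")

```text
time_s: 47.35
eef_pos: [0.5469, 0.0573, 0.2947]
eef_rot: [-0.035, 0.034, -0.706, 0.706]
wrist_force: [1.2, -0.0, -0.0]
gripper_width: 0.0705
```

Call:
move_arm(series="-0.6 0 -0.5 0 0 0 0; -0.6 0 -0.5 0 0 0 0")

```text
time_s: 47.6
eef_pos: [0.5466, 0.0572, 0.297]
eef_rot: [-0.035, 0.035, -0.706, 0.706]
wrist_force: [0.6, -0.9, 0.5]
gripper_width: 0.0703
```

```bash
python3 - <<'E'
from h import *
save('side','s23.png')
E
python3 d.py 0.4103 -0.31 0.297 -84.36
```

```text
t 47.65 pos [0.5462 0.0573 0.2961] w 0.0707 F [ 0.  -0.8 -1.1] jaw -84.36
delta cm [17.13 -0.08 35.22] rot [ 0.02 -0.    0.1 ]
```

View pics/s23.png

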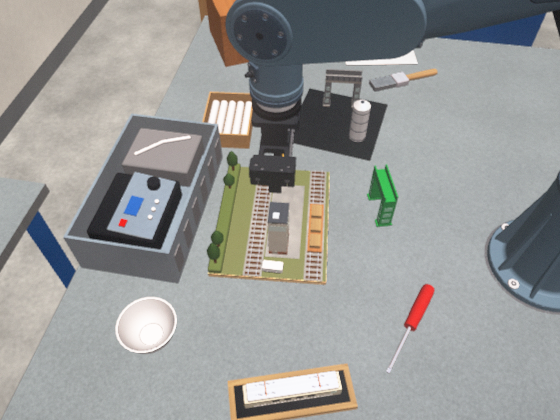

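Tower back upright (278,230), loco in cradle (292,390). Now the silo.

Call:
move_arm(series="-0.6 1.5 0 3 0 0 0; -0.6 4 0 8 0 0 0; -0.6 6.5 0 13 0 0 0; -0.6 9 0 18 0 0 0; -0.6 11.5 0 23 0 0 0; -0.6 14 0 28 0 0 0; -0.6 16 0 32.5 0 0 0; -0.6 17.1 0 35.2 0 0 0; -0.6 17.1 0 35.2 0 0 0; -0.6 17.1 0 35.2 0 0 0")

```text
time_s: 48.9
eef_pos: [0.411, -0.3088, 0.2959]
eef_rot: [0.034, -0.035, 0.707, -0.705]
wrist_force: [-0.0, 0.4, -0.3]
gripper_width: 0.0705
```

```bash
python3 - <<'E'
from h import *
save('wrist','w24.png')
E
python3 d.py 0.4103 -0.31 0.1278 -84.36
```

```text
t 48.95 pos [ 0.4113 -0.3086  0.2963] w 0.0699 F [ 0.4 -0.4  0.1] jaw -84.31
delta cm [ 0.1  16.85  0.16] rot [0.11 0.05 0.05]
```

View pics/w24.png

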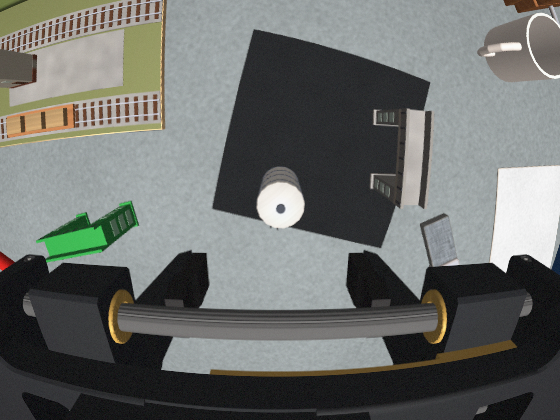

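Call:
move_arm(series="-0.6 0.1 1 0.15 0 0 0; -0.6 0.1 4 0.15 0 0 0; -0.6 0.1 8 0.15 0 0 0; -0.6 0.1 11.5 0.15 0 0 0; -0.6 0.1 14 0.15 0 0 0; -0.6 0.1 15.8 0.15 0 0 0; -0.6 0.1 16.6 0.15 0 0 0; -0.6 0.1 16.8 0.15 0 0 0; -0.6 0.1 16.8 0.15 0 0 0")

```text
time_s: 50.08
eef_pos: [0.4107, -0.3118, 0.1299]
eef_rot: [-0.035, 0.035, -0.706, 0.707]
wrist_force: [0.4, -0.1, -0.9]
gripper_width: 0.0703
```

Call:
move_arm(series="-0.3 0 0 0 0 0 0; 0 0 0 0 0 0 0; 1 0 0 0 0 0 0; 1 0 0 0 0 0 0; 1 0 0 0 0 0 0; 1 0 0 0 0 0 0", squeeze=20)

```text
time_s: 50.82
eef_pos: [0.4105, -0.3115, 0.1295]
eef_rot: [-0.035, 0.035, -0.706, 0.706]
wrist_force: [-0.7, 0.6, 4.0]
gripper_width: 0.0414
```

Call:
move_arm(series="1 0 -0.8 0 0 0 0; 1 0 -2.5 0 0 0 0; 1 0 -5 0 0 0 0; 1 0 -8 0 0 0 0; 1 0 -11 0 0 0 0; 1 0 -14 0 0 0 0; 1 0 -16 0 0 0 0; 1 0 -16.5 0 0 0 0; 1 0 -16.5 0 0 0 0")

```text
time_s: 51.95
eef_pos: [0.4103, -0.3113, 0.2944]
eef_rot: [-0.035, 0.035, -0.706, 0.706]
wrist_force: [-0.1, -0.3, -0.7]
gripper_width: 0.0413
```

```bash
python3 - <<'E'
from h import *
save('wrist','w25.png')
E
python3 d.py 0.5586 -0.0703 0.293 -84.36
```

```text
t 52.0 pos [ 0.4101 -0.3112  0.2937] w 0.0414 F [-0.5 -0.1 -1.2] jaw -84.36
delta cm [-17.15   0.08 -22.51] rot [ 0.04 -0.    0.03]
```

View pics/w25.png

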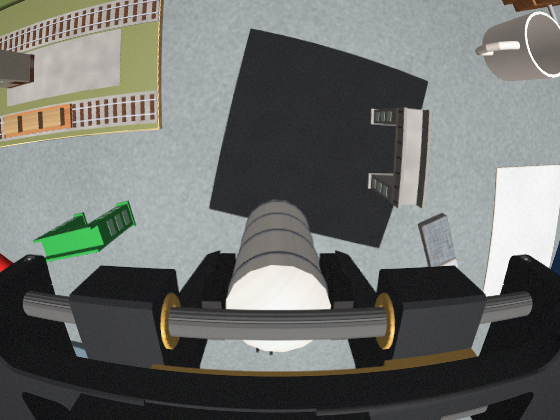

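Call:
move_arm(series="1 -1.5 0 -2 0 0 0; 1 -4.5 0 -6 0 0 0; 1 -8 0 -10.5 0 0 0; 1 -11.5 0 -15 0 0 0; 1 -14.5 0 -19 0 0 0; 1 -16.5 0 -21.7 0 0 0; 1 -17.1 0 -22.5 0 0 0; 1 -17.15 0 -22.5 0 0 0; 1 -17.15 2 -22.5 0 0 0; 1 -17.15 5 -22.5 0 0 0")

```text
time_s: 53.25
eef_pos: [0.559, -0.0724, 0.2445]
eef_rot: [-0.035, 0.034, -0.706, 0.707]
wrist_force: [-0.1, -0.2, -1.6]
gripper_width: 0.0415
```

Call:
move_arm(series="1 0 3 0 0 0 0; 1 0 6 0 0 0 0; 1 0 8 0 0 0 0; 1 0 9.2 0 0 0 0; 1 0 9.8 0 0 0 0; 1 0 9.8 0 0 0 0; 1 0 9.8 0 0 0 0")

```text
time_s: 54.12
eef_pos: [0.5594, -0.0709, 0.1471]
eef_rot: [-0.035, 0.034, -0.706, 0.706]
wrist_force: [-0.0, 0.2, -1.7]
gripper_width: 0.0415
```

```bash
python3 d.py 0.5586 -0.0703 0.1383 -84.36
```

```text
t 54.12 pos [ 0.5594 -0.0709  0.1471] w 0.0415 F [-0.   0.2 -1.7] jaw -84.36
delta cm [ 0.08  0.88 -0.07] rot [-0.04 -0.   -0.08]
```

Call:
move_arm(series="1 0.05 0.4 -0.05 0 0 0; 1 0.05 0.65 -0.05 0 0 0; 1 0.05 0.8 -0.05 0 0 0; 1 0.05 0.87 -0.05 0 0 0; 1 0.05 0.9 -0.05 0 0 0; 1 0.05 0.9 -0.05 0 0 0")

```text
time_s: 54.88
eef_pos: [0.5589, -0.0701, 0.1385]
eef_rot: [-0.035, 0.035, -0.706, 0.706]
wrist_force: [-3.2, 2.5, 8.9]
gripper_width: 0.0413
```

Call:
move_arm(series="1 0 -0.05 0 0 0 0; 0.03 0 -0.05 0 0 0 0; -0.05 0 -0.05 0 0 0 0; -0.2 0 -0.05 0 0 0 0; -0.4 0 -0.05 0 0 0 0; -0.5 0 -0.05 0 0 0 0; -0.5 0 -1 0 0 0 0; -0.5 0 -4 0 0 0 0; -0.5 0 -8 0 0 0 0; -0.5 0 -12 0 0 0 0")

```text
time_s: 56.12
eef_pos: [0.5583, -0.0702, 0.2591]
eef_rot: [-0.035, 0.035, -0.706, 0.706]
wrist_force: [-0.1, -0.5, 0.7]
gripper_width: 0.0661
```

Call:
move_arm(series="-0.4 0 -3 0 0 0 0; -0.4 0 -4 0 0 0 0; -0.4 0 -4 0 0 0 0")

```text
time_s: 56.5
eef_pos: [0.5584, -0.0703, 0.2975]
eef_rot: [-0.035, 0.034, -0.706, 0.706]
wrist_force: [0.5, 0.5, -0.9]
gripper_width: 0.0618
```

```bash
python3 - <<'E'
from h import *
save('side','s26.png')
E
python3 d.py 0.4646 -0.43 0.3 -84.36
```

```text
t 56.55 pos [ 0.558  -0.0701  0.2964] w 0.0613 F [-0.3 -0.5 -1. ] jaw -84.36
delta cm [12.83 -0.36 34.9 ] rot [ 0.03 -0.    0.05]
```

View pics/s26.png

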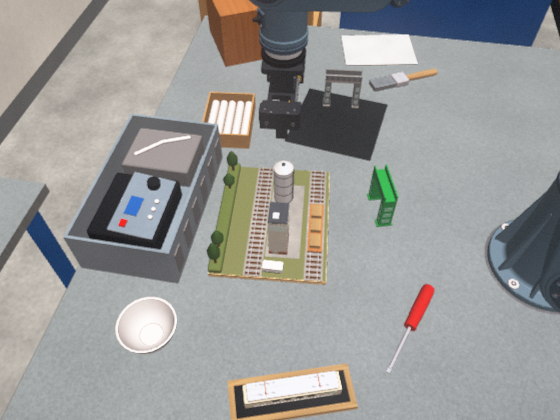

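Silo back at (283,180). Now the bridge.

Call:
move_arm(series="-0.3 1 0 3 0 0 0; -0.3 2.9 0 8 0 0 0; -0.3 4.8 0 13 0 0 0; -0.3 6.6 0 18 0 0 0; -0.3 8.5 0 23 0 0 0; -0.3 10.2 0 28 0 0 0; -0.3 11.8 0 32 0 0 0; -0.3 12.8 0 34.9 0 0 0; -0.3 12.8 0 34.9 0 0 0; -0.3 12.8 0 34.9 0 0 0")

```text
time_s: 57.8
eef_pos: [0.4651, -0.4291, 0.2956]
eef_rot: [0.034, -0.035, 0.707, -0.705]
wrist_force: [0.9, -0.0, 0.0]
gripper_width: 0.0572
```

```bash
python3 - <<'E'
from h import *
save('wrist','w27.png')
E
python3 d.py 0.4645 -0.43 0.1365 -84.36
```

```text
t 57.85 pos [ 0.4654 -0.4288  0.2961] w 0.0574 F [-0.2  0.6  0.4] jaw -84.31
delta cm [ 0.09 15.96  0.14] rot [0.12 0.05 0.05]
```

View pics/w27.png

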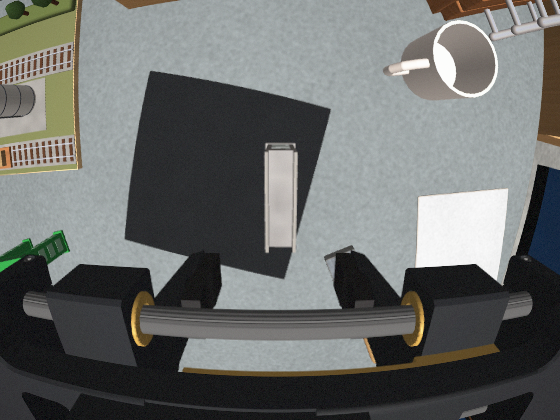

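Call:
move_arm(series="-0.3 0.05 1 0.1 0 0 0; -0.3 0.05 4 0.1 0 0 0; -0.3 0.05 7.5 0.1 0 0 0; -0.3 0.05 11 0.1 0 0 0; -0.3 0.05 13.5 0.1 0 0 0; -0.3 0.05 15 0.1 0 0 0; -0.3 0.05 15.8 0.1 0 0 0; -0.3 0.05 15.95 0.1 0 0 0; -0.3 0.05 15.95 0.1 0 0 0")

```text
time_s: 58.98
eef_pos: [0.4653, -0.4316, 0.1386]
eef_rot: [-0.035, 0.034, -0.706, 0.707]
wrist_force: [-0.9, -0.5, 0.5]
gripper_width: 0.0571
```

Call:
move_arm(series="0 0 0 0 0 0 0; 0.3 0 0 0 0 0 0; 1 0 0 0 0 0 0; 1 0 0 0 0 0 0; 1 0 0 0 0 0 0; 1 0 0 0 0 0 0", squeeze=15)

```text
time_s: 59.72
eef_pos: [0.4649, -0.4313, 0.1379]
eef_rot: [-0.035, 0.035, -0.706, 0.706]
wrist_force: [-0.7, -0.1, 2.6]
gripper_width: 0.0282
```

Call:
move_arm(series="1 0 -0.8 0 0 0 0; 1 0 -2.5 0 0 0 0; 1 0 -5 0 0 0 0; 1 0 -8 0 0 0 0; 1 0 -11 0 0 0 0; 1 0 -14 0 0 0 0; 1 0 -16 0 0 0 0; 1 0 -16.5 0 0 0 0; 1 0 -16.5 0 0 0 0")

```text
time_s: 60.85
eef_pos: [0.4648, -0.431, 0.3023]
eef_rot: [0.035, -0.035, 0.706, -0.706]
wrist_force: [-1.2, -1.2, -1.1]
gripper_width: 0.028
```

```bash
python3 - <<'E'
from h import *
save('wrist','w28.png')
E
python3 d.py 0.5985 -0.0056 0.3 -84.36
```

```text
t 60.9 pos [ 0.4646 -0.4308  0.3016] w 0.0276 F [-0.4  0.2 -1.5] jaw -84.36
delta cm [-17.5   0.2 -41. ] rot [ 0.09 -0.    0.05]
```

View pics/w28.png

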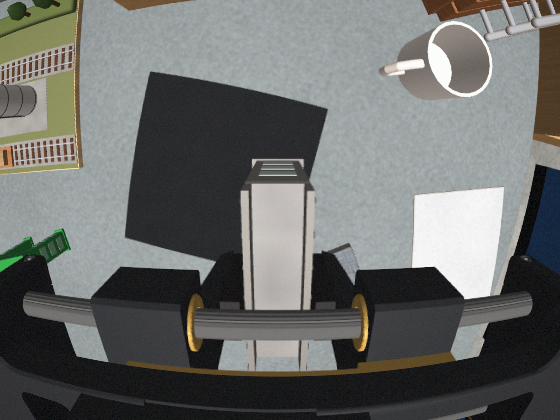

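Call:
move_arm(series="1 -1 0 -2 0 0 0; 1 -2.8 0 -6 0 0 0; 1 -4.8 0 -11 0 0 0; 1 -7 0 -16 0 0 0; 1 -9 0 -21 0 0 0; 1 -11 0 -26 0 0 0; 1 -13 0 -31 0 0 0; 1 -15 0 -35.5 0 0 0; 1 -16.8 0 -39 0 0 0; 1 -17.5 0 -41 0 0 0")

```text
time_s: 62.15
eef_pos: [0.5984, -0.0028, 0.3018]
eef_rot: [0.035, -0.036, 0.706, -0.706]
wrist_force: [0.0, 0.3, -1.3]
gripper_width: 0.0274
```

Call:
move_arm(series="1 0 0 0 0 0 0; 1 0 1 0 0 0 0; 1 0 4 0 0 0 0; 1 0 7.5 0 0 0 0; 1 0 10.5 0 0 0 0; 1 0 12.8 0 0 0 0; 1 0 14.2 0 0 0 0; 1 0 14.7 0 0 0 0; 1 0 14.7 0 0 0 0")

```text
time_s: 63.28
eef_pos: [0.5989, -0.0064, 0.156]
eef_rot: [-0.035, 0.034, -0.706, 0.706]
wrist_force: [0.4, 0.6, -0.0]
gripper_width: 0.0277
```

```bash
python3 d.py 0.5985 -0.0056 0.1465 -84.36;python3 - <<'E'
from h import *
save('wrist','w29.png')
E
```

```text
t 63.27 pos [ 0.5989 -0.0064  0.156 ] w 0.0277 F [ 0.4  0.6 -0. ] jaw -84.39
delta cm [ 0.03  0.95 -0.09] rot [-0.01 -0.03 -0.02]
```

View pics/w29.png

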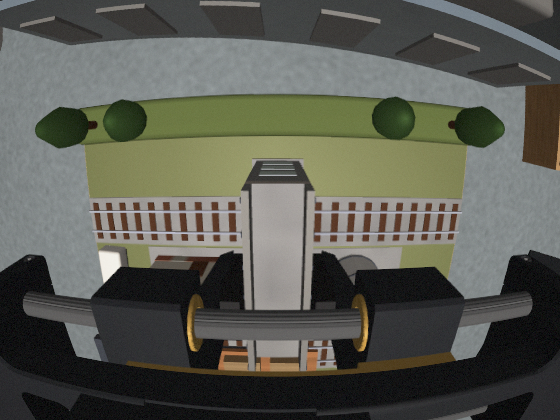

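Call:
move_arm(series="1 0 0.4 -0.08 0 0 0; 1 0 0.7 -0.08 0 0 0; 1 0 0.85 -0.08 0 0 0; 1 0 0.93 -0.08 0 0 0; 1 0 0.97 -0.08 0 0 0; 1 0 0.97 -0.08 0 0 0")

```text
time_s: 64.08
eef_pos: [0.5987, -0.0051, 0.147]
eef_rot: [-0.035, 0.035, -0.706, 0.706]
wrist_force: [-4.1, 0.5, 6.1]
gripper_width: 0.0275
```

Contact (6 N up). Release gently, keeping the opening small near tower/silo, and rise.

Call:
move_arm(series="1 0 -0.05 0 0 0 0; 0.35 0 -0.05 0 0 0 0; 0.25 0 -0.05 0 0 0 0; 0.1 0 -0.05 0 0 0 0; -0.1 0 -0.05 0 0 0 0; -0.27 0 -0.05 0 0 0 0; -0.27 0 -0.05 0 0 0 0; -0.27 0 -1 0 0 0 0; -0.27 0 -3 0 0 0 0; -0.27 0 -7 0 0 0 0")

```text
time_s: 65.32
eef_pos: [0.5979, -0.005, 0.2166]
eef_rot: [0.034, -0.036, 0.706, -0.706]
wrist_force: [0.5, -1.4, -0.6]
gripper_width: 0.0558
```

Call:
move_arm(series="-0.27 0 -4 0 0 0 0; -0.27 0 -8.5 0 0 0 0; -0.27 0.5 -9 2 0 0 0; -0.27 3 -9 7 0 0 0; -0.27 6 -9 12 0 0 0; -0.27 9 -9 18 0 0 0; -0.27 12 -9 24 0 0 0; -0.27 14 -9 28 0 0 0; -0.27 15 -9 30 0 0 0; -0.27 15 -9 30 0 0 0")

```text
time_s: 66.58
eef_pos: [0.4781, -0.3195, 0.3058]
eef_rot: [0.034, -0.034, 0.707, -0.706]
wrist_force: [-0.4, -0.3, 0.7]
gripper_width: 0.0559
```

```bash
python3 - <<'E'
from h import *
save('side','s30.png');save('top','t30.png')
print(ctrl.get_obs()['time_s'])
for n,a,b in(('s',(130,290,190,350),3.7),('t',(130,270,195,360),4)):
    for k in ('0','30'):
        im=cv2.imread(f'pics/{n}{k}.png');cv2.imwrite(f'pics/{n}{k}z.png',cv2.resize(im[a[0]:a[1],a[2]:a[3]],None,fx=2.4,fy=2.4,interpolation=cv2.INTER_CUBIC))
    x=cv2.imread(f'pics/{n}0z.png');y=cv2.imread(f'pics/{n}30z.png');cv2.imwrite(f'pics/{n}cmp.png',np.hstack([x,y]))
E
```

```text
66.675
```

View pics/tcmp.png

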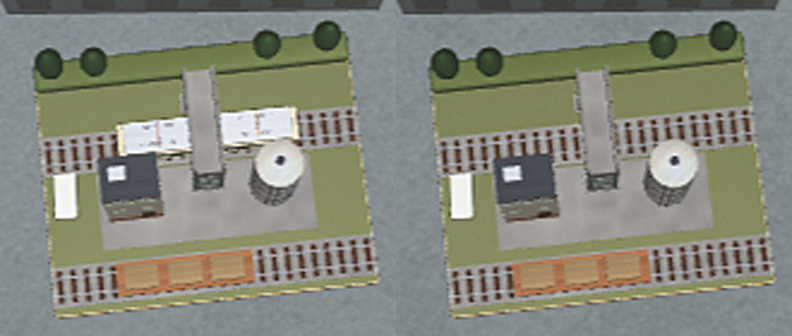

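View pics/scmp.png

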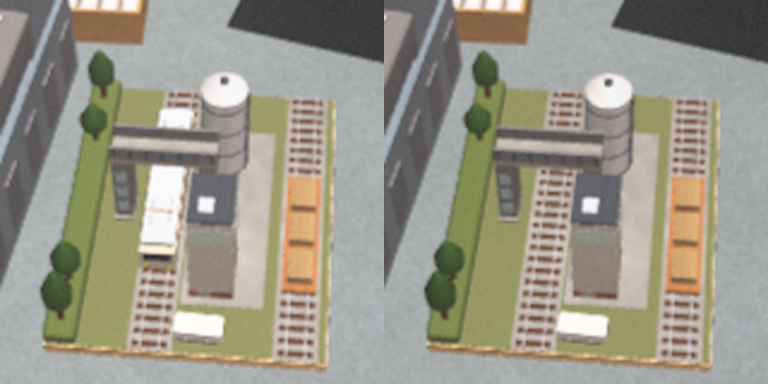

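View pics/t30.png

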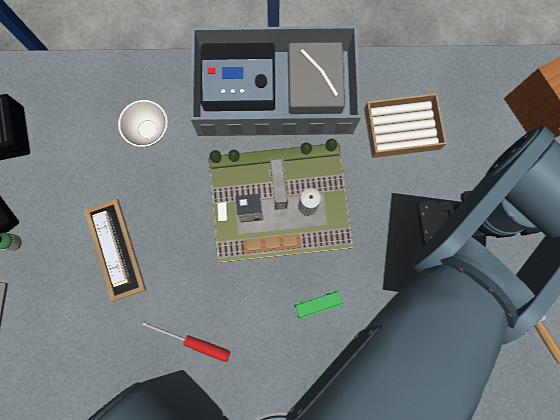

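```bash
python3 -c "
from cell import ctrl
print(ctrl.hand_in())"
```

```text
the job is handed in; nothing more can be done
None
```

I moved the footbridge, silo and tower to the black mat. I then lifted the locomotive out and set it in the cradle, and put the tower, silo and footbridge back in their first places. The job was handed in at about 67 s; no verdict is reported.

**Last checks:**
- **Locomotive:** the wrist camera, just after release, showed it about 1 mm off centre along the cradle and under 1 mm across. It was still in the cradle in the last side and top pictures.
- **Models:** before and after pictures from the top and side show all three upright and within about one pixel (roughly 2 mm) of where they began. I judged this by eye, not by measurement.
- **Everything else:** the wagon, bowl, carton and green look-alike were in their places in those pictures. The arm was clear of everything, parked above the mat.

No check failed or disagreed. The largest contact force I read was about 9 N on the wrist, when the silo was set down on the board.

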